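# Refit the recorder's batteries and hold its contact shutter half open

### The job

Put the loose blue battery block and the green-sleeved cell back into the opened heart recorder's black battery bay, beside the blue block already in it: all three standing upright on the bay's floor in one row, lowered in and not dropped. Then slide the sprung grey contact shutter with the orange tab to half travel (25 mm), which bares the near row of contacts for a colleague's meter probes, and finish while still holding it there. Never slide it so far that the red-ringed mains contacts are bared, and leave the yellow block and everything else on the bench where they are.

Things in the scene. Friction and masses are not known exactly. Their poses are not given: they have to be found in the camera images.
- recorder: the opened grey recorder base, 280 (x) x 340 mm (y), walls 45 mm high, fixed to the bench but placed and turned anew each time; origin at the centre of its underside, x away from the robot at yaw 0, y to the left, z up. Battery bay in its left near part, contact shutter in its right near part, green circuit board and printer beyond them
- bay (a point): centre of the floor of the battery bay, a black open box in the recorder; axes as the recorder's. Inside 60 mm (x) by 116 mm (y); floor 20 mm above the bench, walls 5 mm thick, tops 28 mm above the floor; around it nothing within 60 mm stands higher than those tops. The three units stand in a row along y, each block with its 52 mm side along x
- block_center (a point): the loose blue battery block, an upright box 52 (its x) x 36 (its y) x 70 mm high with black foot and paper label, 0.2 to 0.35 kg, standing on the bench; the point is its centre, 35 mm above its underside
- cell_center (a point): the loose battery cell, an upright cylinder 34 mm in diameter and 61.5 mm high with a green sleeve and a steel top, about 0.14 kg, standing on the bench; the point is its centre, 30.75 mm above its underside
- block_in_center (a point): the equal blue block (52 x 36 x 70 mm) already standing in the left (+y) end of the bay, loose, up to 3 mm from the end wall; it stays in. The point is its centre. The free space from it to the right end wall takes block and cell with 7 to 10 mm to spare in all
- shutter (a joint): travel of the grey shutter plate in m: 0 = sprung shut (as at the start), 0.050 = fully open, 0.025 = half. It slides along the recorder's +x (away from the robot at yaw 0). Springs press it shut with 4.2 N when shut, rising by 0.14 N per mm: 7.7 N at half, 11.2 N fully open. Let go, it springs shut. A red line on each rail shows where the plate's near edge stands at half travel
- contacts (a point): centre of the near row of four plain contacts under the shutter, fixed in the recorder, 40 mm above the bench; bare once the shutter stands past 0.016 m. The far row, with red rings (mains), lies 30 mm further along the recorder's +x and begins to be bared at 0.037 m
- tab (a point): centre of the top face of the orange finger tab that stands on the shutter plate: 10 mm thick along the slide, 32 mm wide across it, 34 mm high above the plate, its top 80 mm above the bench. Its axes are the recorder's; it moves with the shutter. Nothing within 55 mm of it is higher than 50 mm above the bench
- old_block: bystander: worn-out block in a yellow wrapper, 52 x 36 x 70 mm, standing on the bench among the loose units; origin at the centre of its underside
- meter: bystander: yellow multimeter lying on the bench, 180 x 85 x 48 mm; origin at the centre of its underside
- driver: bystander: screwdriver with blue handle, 190 mm long, lying along its x axis; origin under its middle
- dish: bystander: small round steel dish, 68 mm across, 22 mm high; origin at the centre of its underside
- reel: bystander: grey reel standing on its flange, 58 mm across, 44 mm high; origin at the centre of its underside
- solvent: bystander: white bottle with a red cap, 48 mm across, 125 mm high; origin at the centre of its underside

How it is judged (in metres and radians):
On the way, in this order (a step that is already met when the one before it is completed fails the run):
1. the blue block and the cell stand in the bay beside the block already there, let go (x of block_center in the frame of bay between -0.016 and 0.016 m and y of block_center in the frame of bay between -0.046 and 0.046 m and z of block_center in the frame of bay between 0.031 and 0.039 m and angle between each of block_center, cell_center, block_in_center's own z axis and vertical below 0.1 rad and x of cell_center in the frame of bay between -0.016 and 0.016 m and y of cell_center in the frame of bay between -0.046 and 0.046 m and z of cell_center in the frame of bay between 0.02675 and 0.03475 m and x of block_in_center in the frame of bay between -0.016 and 0.016 m and y of block_in_center in the frame of bay between -0.046 and 0.046 m and z of block_in_center in the frame of bay between 0.031 and 0.039 m and contact force between each of block, cell and the fingers below 0.2 N and linear speed of each of block, cell below 0.02 m/s), for 0.2 s.
2. the fingers hold the shutter at half travel (value of joint shutter between 0.02 and 0.03 m and velocity of joint shutter between -0.01 and 0.01 m/s and contact force between shutter and the fingers above 3 N), for 0.5 s.
At the end, for the whole second after the job is handed in: Both blue blocks and the cell stand upright (within 0.1 rad) on the floor of the bay (within 4 mm), untouched and at rest; the shutter is still, at 20 to 30 mm of its 50 mm travel, and the fingers bear on it with more than 3 N (all of step 1 and all of step 2); the arm keeps its last pose, push and grip.
It fails at once if the red-ringed mains contacts are bared (shutter past 36 mm) (value of joint shutter above 0.036 m).
It fails at once if a power unit is dropped (falls faster than 0.6 m/s out of the fingers) ((linear speed of block above 0.6 m/s and contact force between block and the fingers below 0.05 N) or (linear speed of cell above 0.6 m/s and contact force between cell and the fingers below 0.05 N)).
It fails at once if a bystander is moved more than 25 mm (distance of any of old_block, meter, driver, dish, reel, solvent from where it was at the start of the episode above 0.025 m).
It also fails if it takes over 59 s, if anything falls off the work surface, if the arm or the gripper's body presses on something with over 40 N, if the wrist force passes 120 N, or if a joint passes its speed limit or range.

### The arm

A 6-joint arm with a two-finger parallel gripper is mounted at the origin on the work surface. World frame = base frame: x ahead of the robot, y to its left, z up, the work surface at z = 0. Lengths are in m, angles in degrees, forces in N, time in s.
With the tool pointing down it reaches from about 0.25 to 0.725 m from the base axis. Payload 9.7 kg.
Tool frame: the origin (TCP) lies at the very end of the fingers, on their centre line; the grasp point (between the pads) lies 19 mm behind it; z points along the fingers, y is the direction in which the jaws open and shut (so a half turn about z gives the same grasp; the last joint's range is limited). The gripper opens to 85 mm and grips with 20 to 120 N. Pads are 22 mm wide; open, the fingers measure 114 mm over their backs; the gripper's body (76 mm by 85 mm) begins 54 mm behind the grasp point. The pads swing forward as they close: fully open they stand 13 mm farther back than shut.
Start: joints at [-63.083, 4.979, 10.078, 95.1, 0, 90], TCP at [0.249, -0.49, 0.205] pointing down, gripper open.
Joint ranges: [-179.16, 179.16], [-48.56, 103.87], [-65.8, 70.77], [-126.05, 130.52], [-82.76, 87.17], [-180, 180]. Speed limits (degrees/s): [127.2, 127.2, 147.25, 180, 180, 180].

### API

Orientations are given as [roll, pitch, yaw] about the fixed x, y, z axes, in that order (R = Rz(yaw) Ry(pitch) Rx(roll)).
In Python, from workcell import bot gives the robot as it stands.
- The arm moves only by the shell command python3 -m pendant 'ROWS' [FORCE]. ROWS is JSON, a list that holds one entry, the list of rows, each a list of 7 numbers: the shift along the tool's x, y, z in cm, then the turn, a rotation vector about the tool's x, y, z in rad, then the opening in per cent of the stroke, from 0 (shut) to 100 (fully open). In form: [[[dx, dy, dz, ax, ay, az, gripper], ...]]. A call has 1 to 5 rows; each row shifts and turns the pose as measured when the row begins, along the tool's axes as they then stand; what a row does not reach is not made up. A row lasts 1/12 s, in which the tool goes at most 41.7 mm and 7.16 degrees, less where a joint would pass 70% of its speed; a pose out of reach is approached as far as the arm can. A call with a gripper value outside its range is refused whole. The fingers move at their own pace and stop on an object; FORCE is the grip in N (left out, the last holds). Time passes only in rows, so rows that do not move let the fingers close. It gives the time, the measured TCP pose, the force and the opening at its end, in the units of the state.
- bot.get_obs(): the state, without advancing time (a new reading comes with each control period).
- bot.camera(name): name is "scene" or "top" or "wrist"; returns the picture (480x640x3 uint8, red, green, blue); there is no depth.
- bot.get_calibration(name): a dict with "intrinsics" (3x3 intrinsics, pixels), "D" ([k1, k2, p1, p2, k3] as OpenCV has them; the pictures are not rectified), "pose" (4x4, takes a point from camera to world coordinates); the wrist camera has in their place "T_tool_cam" (4x4, takes a point from camera to tool coordinates, whose origin is the TCP and whose axes are the flange's). Camera axes: x right, y down, z forward; pixel columns grow to the right and rows downward; lengths in m; the calibration is good to about 2 mm. A picture is of the moment at which its call begins: read the wrist's pose just before it. get_calibration takes no time and is no camera call.
- bot.job_done(): hands the job in, once; it reports no verdict.
Trained networks look in the newest picture that a camera, given by its name, has taken for a name from the list of things; names that differ only in an ending like _2 or _b are one class to them, and where a whole thing is asked for, a point or a joint stands for the part that bears it (a point fixed in the world has none). Each returns a list of dicts, best first, with "confidence" (0 to 1); they miss things now and then, are a little off and sometimes report something else, mostly with a low value. They report only what shows in the picture. A call takes as long as a camera call.
- bot.masks_of(camera, thing): "pixels" (480x640 bool, what is visible of it) and "extent" ([left, top, right, bottom] in pixels, round what is visible of it).
- bot.mark_of(camera, thing): "uv" ([column, row] in pixels: a listed point, or the origin of a listed thing).
The state is a dict: "time": time; "q": joint angles; "qd": joint speeds; "joint_efforts": joint torques, N m; "ee_pos": TCP position; "tcp_rot": TCP orientation; "wrist_force": force on the tool from outside, world axes, zero at the start; "torque": the same for the moment, N m; "opening": finger opening in m.
Only numpy, scipy, OpenCV 4.12 (cv2) and the standard library are available. Lean on these libraries where they do the work, as an engineer would, in place of code of your own. Each camera call takes 0.05 s, during which the arm holds its last target. There are 200 camera calls.

## Working session

There is one attempt and no reset: what is moved stays moved. The work goes in short steps, Python scripts to look and compute and a shell command to move; the robot and the scene stay as the last step left them, time stands still between calls to the robot, and variables do not carry over. Pictures are saved under pics/ and viewed, about 8 in all and at most 12, crops included, and the job is handed in when it is done.

```bash
mkdir -p pics; ls; python3 - <<'E'
from workcell import bot
import cv2,numpy as np
np.set_printoptions(precision=4,suppress=True)
o=bot.get_obs(); print(o)
for c in ("scene","top"):
    im=bot.camera(c); cv2.imwrite(f"pics/{c}0.png",im[:,:,::-1])
    k=bot.get_calibration(c); print(c,k)
    for t in ["recorder","bay","block_center","cell_center","block_in_center","contacts","tab","old_block","meter","driver","dish","reel","solvent"]:
        print(t,[(np.round(d["uv"],1),round(d["confidence"],2)) for d in bot.mark_of(c,t)][:3])
print(bot.get_calibration("wrist"))
E
```

```text
pics
{'time': 0.0, 'q': array([-63.0845,   5.0105,  10.0339,  95.0988,  -0.0006,  90.0019]), 'qd': array([ 0.0378, -0.0833, -0.0277, -0.0634, -0.0935,  0.0308]), 'joint_efforts': array([  0.0006, -52.0381,  46.4811,   0.0162,   0.0001,  -0.    ]), 'ee_pos': array([ 0.2489, -0.4902,  0.2043]), 'tcp_rot': array([-179.9246,    0.0006,   26.9137]), 'wrist_force': array([-0.0719,  0.4888,  0.5098]), 'torque': array([ 0.0186, -0.044 , -0.0908]), 'opening': 0.08525275155130148}
scene {'intrinsics': array([[593.7254,   0.    , 315.8216],
       [  0.    , 593.7254, 244.8348],
       [  0.    ,   0.    ,   1.    ]]), 'D': array([0.0079, 0.    , 0.    , 0.    , 0.    ]), 'pose': array([[-0.4323,  0.7017, -0.5663,  1.3479],
       [ 0.9016,  0.3461, -0.2593,  0.3926],
       [ 0.014 , -0.6227, -0.7823,  1.3023],
       [ 0.    ,  0.    ,  0.    ,  1.    ]])}
recorder [(array([260.7, 296.8]), 0.94), (array([319.9, 271.1]), 0.47)]
bay [(array([309.7, 276.9]), 0.79), (array([229.6, 246.6]), 0.4)]
block_center [(array([396. , 335.4]), 0.89), (array([228.6, 244.7]), 0.15)]
cell_center [(array([451.7
[... 1129 characters left out ...]
]
contacts [(array([408.2, 211. ]), 0.59)]
tab [(array([409.7, 191.8]), 0.92)]
old_block [(array([252.6, 239. ]), 0.69)]
meter [(array([418., 301.]), 0.94)]
driver []
dish [(array([290.1, 274.3]), 0.74), (array([366.4, 181.3]), 0.64)]
reel [(array([229.4, 288. ]), 0.55)]
solvent [(array([181.6, 184.3]), 0.83)]
{'intrinsics': array([[399.9633,   0.    , 313.5277],
       [  0.    , 399.9633, 240.5694],
       [  0.    ,   0.    ,   1.    ]]), 'D': array([-0.0255,  0.    ,  0.    ,  0.    ,  0.    ]), 'T_tool_cam': array([[-0.    , -0.947 , -0.3212,  0.0844],
       [ 1.    , -0.0002,  0.0005, -0.    ],
       [-0.0006, -0.3212,  0.947 , -0.1681],
       [ 0.    ,  0.    ,  0.    ,  1.    ]])}
```

View both.

View pics/top0.png

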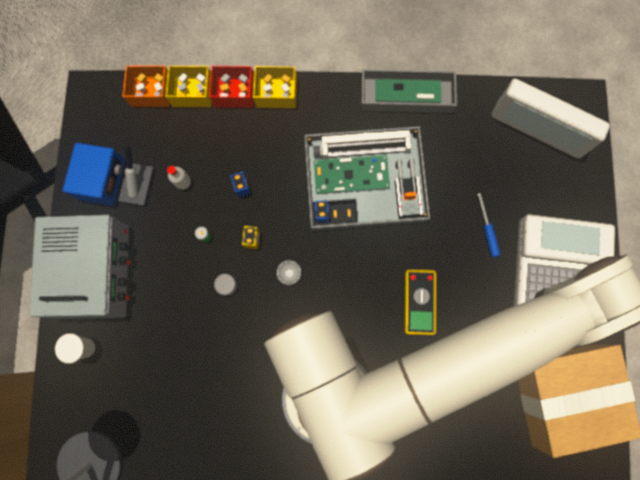

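View pics/scene0.png

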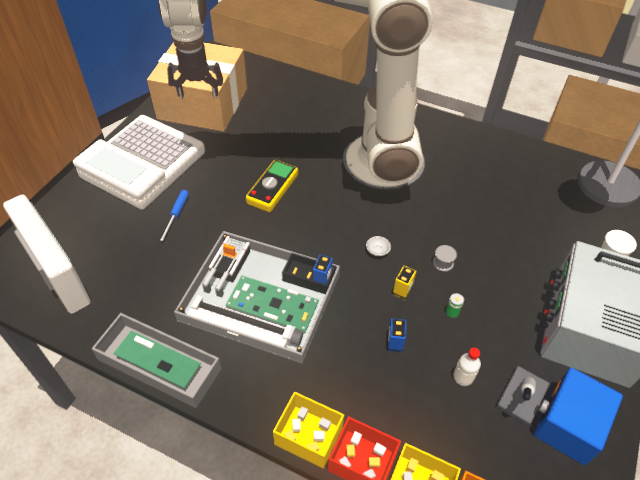

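```bash
cat > h.py <<'E'
import cv2,numpy as np
from workcell import bot
from scipy.spatial.transform import Rotation as R
np.set_printoptions(precision=4,suppress=True)
def campose(c):
    k=bot.get_calibration(c)
    if c!="wrist": return k,np.array(k["pose"])
    o=bot.get_obs(); T=np.eye(4); T[:3,:3]=R.from_euler("xyz",o["tcp_rot"],degrees=True).as_matrix(); T[:3,3]=o["ee_pos"]
    return k,T@np.array(k["T_tool_cam"])
def ray(c,uv,z,kp=None):
    k,P=kp or campose(c)
    n=cv2.undistortPoints(np.array(uv,float).reshape(-1,1,2),np.array(k["intrinsics"]),np.array(k["D"]))[:,0]
    d=np.c_[n,np.ones(len(n))]@P[:3,:3].T
    return P[:3,3]+d*((z-P[2,3])/d[:,2])[:,None]
def proj(c,X,kp=None):
    k,P=kp or campose(c)
    Xc=(np.array(X,float).reshape(-1,3)-P[:3,3])@P[:3,:3]
    return cv2.projectPoints(Xc,np.zeros(3),np.zeros(3),np.array(k["intrinsics"]),np.array(k["D"]))[0][:,0]
E
python3 - <<'E'
from h import *
Z=dict(bay=.02,block=.035,cell=.03075,block_in=.055,contacts=.04,tab=.08,old=0,rec=0,reel=0,dish=0,solv=0,meter=0)
T=dict(bay=(335.6,210.1),block=(239.9,185.4),cell=(205.7,233.6),block_in=(323.7,215.5),contacts=(408.2,211),tab=(409.7,191.8),old=(252.6,239),rec=(367.8,181.5),reel=(229.4,288),dish=(290.1,274.3),solv=(181.6,184.3),meter=(418,301))
S=dict(bay=(309.7,276.9),block=(396,335.4),cell=(451.7,303),block_in=(318.7,271.5),contacts=(238,243.9),tab=(225.4,245.7),old=(402.8,289.6),rec=(260.7,296.8),reel=(441.8,260),dish=(380.8,248.5),solv=(462,373.8),meter=(273.2,190.2))
for k in Z: print(k,ray("top",T[k],Z[k])[0],ray("scene",S[k],Z[k])[0])
E
```

```text
bay [ 0.5341 -0.0081  0.02  ] [ 0.5247 -0.0001  0.02  ]
block [0.599  0.2715 0.035 ] [0.5986 0.2698 0.035 ]
cell [0.4553 0.3637 0.0308] [0.4452 0.3636 0.0308]
block_in [0.5097 0.0251 0.055 ] [0.5215 0.0241 0.055 ]
contacts [ 0.5311 -0.2161  0.04  ] [ 0.5248 -0.2167  0.04  ]
tab [ 0.5772 -0.2155  0.08  ] [ 0.5706 -0.2238  0.08  ]
old [0.4477 0.2322 0.    ] [0.44   0.2333 0.    ]
rec [ 0.6275 -0.1017  0.    ] [ 0.6258 -0.0933  0.    ]
reel [0.3033 0.2926 0.    ] [0.2998 0.2956 0.    ]
dish [0.3468 0.1191 0.    ] [0.3367 0.1295 0.    ]
solv [0.6091 0.4535 0.    ] [0.6066 0.4462 0.    ]
meter [ 0.2776 -0.2485  0.    ] [ 0.272  -0.2457  0.    ]
```

The top view shows the recorder at about (367,180), turned slightly. Its bay is at (335,210), the tab at (410,192), the loose block at (240,185), the cell at (203,234) and the yellow block at (250,237). The scene view agrees with this. Next I'll fly over the recorder with the jaws turned along its x axis.

```bash
cat >> h.py <<'E'
def rows(pos,yaw,n=None,cur=None):
    "print rows (cm, rad) that take the tool to pos, yaw with the tool kept pointing down"
    o=bot.get_obs(); p,r=(o["ee_pos"],o["tcp_rot"])
    y0=r[2]; dy=(yaw-y0+180)%360-180; d=np.array(pos)-p
    n=n or int(max(np.ceil(np.linalg.norm(d)/.038),np.ceil(abs(dy)/6.8),1))
    R0=R.from_euler("xyz",r,degrees=True); R1=R.from_euler("xyz",[180,0,yaw],degrees=True)
    rv=(R0.inv()*R1).as_rotvec()/n
    for i in range(n):
        Ri=R0*R.from_rotvec(rv*i)
        print(list(np.round(100*Ri.inv().apply(d/n),2))+list(np.round(rv,3)))
E
python3 -c "
from h import *
rows([.53,-.06,.25],94.5,14)"
```

```text
[np.float64(3.18), np.float64(-1.83), np.float64(-0.32), np.float64(0.0), np.float64(0.0), np.float64(-0.084)]
[np.float64(3.32), np.float64(-1.56), np.float64(-0.32), np.float64(0.0), np.float64(0.0), np.float64(-0.084)]
[np.float64(3.44), np.float64(-1.27), np.float64(-0.32), np.float64(0.0), np.float64(0.0), np.float64(-0.084)]
[np.float64(3.54), np.float64(-0.98), np.float64(-0.32), np.float64(0.0), np.float64(0.0), np.float64(-0.084)]
[np.float64(3.61), np.float64(-0.68), np.float64(-0.32), np.float64(0.0), np.float64(0.0), np.float64(-0.084)]
[np.float64(3.65), np.float64(-0.37), np.float64(-0.32), np.float64(0.0), np.float64(0.0), np.float64(-0.084)]
[np.float64(3.67), np.float64(-0.06), np.float64(-0.32), np.float64(0.0), np.float64(0.0), np.float64(-0.084)]
[np.float64(3.66), np.float64(0.25), np.float64(-0.32), np.float64(0.0), np.float64(0.0), np.float64(-0.084)]
[np.float64(3.63), np.float64(0.55), np.float64(-0.32), np.float64(0.0), np.float64(0.0), np.float64(-0.084)]
[np.float64(3.57), np.float64(0.86), np.float64(-0.32), np.float64(0.0), np.float64(0.0), np.float64(-0.084)]
[np.float64(3.49), np.float64(1.15), np.float64(-0.32), np.float64(0.0), np.float64(0.0), np.float64(-0.084)]
[np.float64(3.38), np.float64(1.44), np.float64(-0.32), np.float64(0.0), np.float64(0.0), np.float64(-0.084)]
[np.float64(3.24), np.float64(1.72), np.float64(-0.32), np.float64(0.0), np.float64(0.0), np.float64(-0.084)]
[np.float64(3.09), np.float64(1.99), np.float64(-0.32), np.float64(0.0), np.float64(0.0), np.float64(-0.084)]
```

```bash
sed -i 's/print(list(np.round(100\*Ri.inv().apply(d\/n),2))+list(np.round(rv,3)))/print(np.round(100*Ri.inv().apply(d\/n),2).tolist()+np.round(rv,3).tolist())/' h.py
python3 -m pendant '[[[3.2,-1.8,-0.3,0,0,-0.084,100],[3.3,-1.6,-0.3,0,0,-0.084,100],[3.4,-1.3,-0.3,0,0,-0.084,100],[3.5,-1,-0.3,0,0,-0.084,100],[3.6,-0.7,-0.3,0,0,-0.084,100]]]'
python3 -m pendant '[[[3.6,-0.4,-0.3,0,0,-0.084,100],[3.7,-0.1,-0.3,0,0,-0.084,100],[3.7,0.2,-0.3,0,0,-0.084,100],[3.6,0.5,-0.3,0,0,-0.084,100],[3.6,0.9,-0.3,0,0,-0.084,100]]]'
python3 -m pendant '[[[3.5,1.1,-0.3,0,0,-0.084,100],[3.4,1.4,-0.3,0,0,-0.084,100],[3.2,1.7,-0.3,0,0,-0.084,100],[3.1,2,-0.3,0,0,-0.084,100],[0,0,0,0,0,0,100]]]'
python3 - <<'E'
from h import *
print(bot.get_obs()["q"]); rows([.53,-.06,.25],94.5)
kp=campose("wrist"); im=bot.camera("wrist"); cv2.imwrite("pics/w1.png",im[:,:,::-1]); np.save("w1kp.npy",kp[1])
for t,z in dict(bay=.02,block_in_center=.055,contacts=.04,tab=.08,recorder=0).items():
    for d in bot.mark_of("wrist",t)[:2]: print(t,np.round(d["uv"],1),round(d["confidence"],2),ray("wrist",d["uv"],z,kp)[0])
print(bot.get_obs()["time"])
E
```

```text
time: 1.82
ee_pos: [0.3472, -0.336, 0.2179]
tcp_rot: [-179.9, 0.0, 51.2]
wrist_force: [0.8, -0.5, 0.9]
opening: 0.0854
time: 2.23
ee_pos: [0.4477, -0.1721, 0.2345]
tcp_rot: [180.0, 0.0, 76.5]
wrist_force: [0.0, -0.2, 0.4]
opening: 0.0852
time: 2.65
ee_pos: [0.5282, -0.0344, 0.2476]
tcp_rot: [179.8, -0.0, 97.3]
wrist_force: [1.0, 0.1, 0.4]
opening: 0.0858
[-3.7491  3.1245 12.912  99.6176  0.0463 78.9693]
[-2.57, -0.15, -0.24, 0.003, -0.0, 0.049]
bay [307.5 159.8] 0.7 [ 0.5206 -0.0027  0.02  ]
contacts [295.1 362.4] 0.78 [ 0.5339 -0.2222  0.04  ]
tab [330.1 381.5] 0.75 [ 0.57   -0.2118  0.08  ]
recorder [397.2 252. ] 0.87 [ 0.6319 -0.0931  0.    ]
2.95
```

View pics/w1.png

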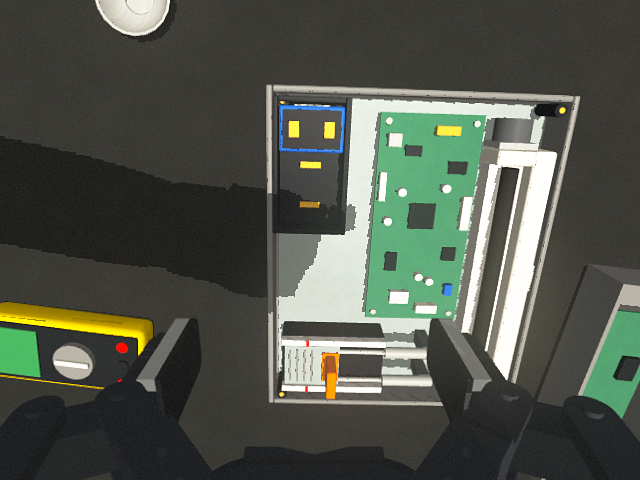

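The bay fills about (276–347, 97–234). The block in it has its blue top at (278–344, 106–152), and the tab's top is near (330,360). I'll compute positions from these corners.

```bash
python3 - <<'E'
from h import *
kp=(bot.get_calibration("wrist"),np.load("w1kp.npy"))
c=ray("wrist",[(267,87),(579,97),(270,403)],.045,kp); print(c,np.linalg.norm(c[1]-c[0]),np.linalg.norm(c[2]-c[0]))
for a in (c[1]-c[0],): print("yaw",np.degrees(np.arctan2(a[1],a[0])))
a=c[0]-c[2]; print("yaw",np.degrees(np.arctan2(-a[0],a[1])),"origin",(c[1]+c[2])/2)
b=ray("wrist",[(280,106),(344,108),(343,152),(278,150)],.09,kp); print("bin",b,b.mean(0))
w=ray("wrist",[(278,97),(351,99),(346,234),(276,233)],.048,kp); print("baytop outer?",w,w.mean(0))
im=cv2.imread("pics/w1.png")
cv2.imwrite("pics/w1c.png",np.hstack([cv2.resize(im[80:250,260:370],None,fx=3.5,fy=3.5,interpolation=2),cv2.resize(im[310:410,262:370],(400,370),interpolation=2).repeat(1,0) if 0 else cv2.copyMakeBorder(cv2.resize(im[310:412,262:372],None,fx=3.5,fy=3.5,interpolation=2),0,238,0,0,0)]))
E
```

```text
[[ 0.4779  0.0584  0.045 ]
 [ 0.7523  0.0865  0.045 ]
 [ 0.5114 -0.2768  0.045 ]] 0.2758305717457957 0.3368357958762504
yaw 5.854496911508678
yaw 5.7067247644191355 origin [ 0.6319 -0.0952  0.045 ]
bin [[0.4941 0.0446 0.09  ]
 [0.5435 0.0494 0.09  ]
 [0.5477 0.0161 0.09  ]
 [0.4959 0.0111 0.09  ]] [0.5203 0.0303 0.09  ]
baytop outer? [[ 0.4885  0.0513  0.048 ]
 [ 0.5516  0.0578  0.048 ]
 [ 0.566  -0.0648  0.048 ]
 [ 0.4988 -0.0722  0.048 ]] [ 0.5262 -0.007   0.048 ]
```

View pics/w1c.png

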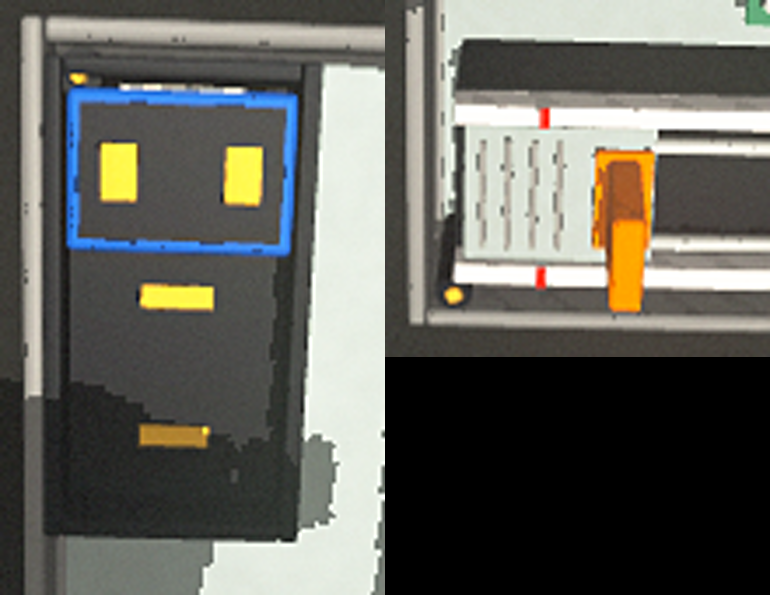

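```bash
python3 - <<'E'
from h import *
kp=(bot.get_calibration("wrist"),np.load("w1kp.npy"))
w=ray("wrist",[(272.9,96.3),(350.9,98.6),(344.6,234.6),(272.3,232.3)],.048,kp); print(w,w.mean(0),np.linalg.norm(w-np.roll(w,1,0),axis=1))
t=ray("wrist",[(322,382),(333,383),(332,399)],.046,kp)
print(t)
# tab top edge: far edge row near crop
print("tabtop",ray("wrist",[(262+ (608-385)/3.5,310+309/3.5),(262+(641-385)/3.5,310+311/3.5)],.08,kp))
print("redline",ray("wrist",[(262+(545-385)/3.5,310+118/3.5),(262+(541-385)/3.5,310+277/3.5)],.046,kp))
rows([.54,.34,.25],105)
E
```

```text
[[ 0.484   0.0514  0.048 ]
 [ 0.5515  0.0581  0.048 ]
 [ 0.5648 -0.0655  0.048 ]
 [ 0.4952 -0.072   0.048 ]] [ 0.5239 -0.007   0.048 ] [0.1239 0.0678 0.1243 0.0698]
[[ 0.5663 -0.2399  0.046 ]
 [ 0.5786 -0.2397  0.046 ]
 [ 0.5807 -0.2616  0.046 ]]
tabtop [[ 0.5684 -0.233   0.08  ]
 [ 0.5781 -0.2325  0.08  ]]
redline [[ 0.5445 -0.1927  0.046 ]
 [ 0.5504 -0.2516  0.046 ]]
[3.42, 0.53, -0.02, 0.0, 0.0, -0.013]
[3.41, 0.57, -0.02, 0.0, 0.0, -0.013]
[3.4, 0.62, -0.02, 0.0, 0.0, -0.013]
[3.39, 0.67, -0.02, 0.0, 0.0, -0.013]
[3.38, 0.71, -0.02, 0.0, 0.0, -0.013]
[3.37, 0.76, -0.02, 0.0, 0.0, -0.013]
[3.36, 0.8, -0.02, 0.0, 0.0, -0.013]
[3.35, 0.84, -0.02, 0.0, 0.0, -0.013]
[3.34, 0.89, -0.02, 0.0, 0.0, -0.013]
[3.33, 0.93, -0.02, 0.0, 0.0, -0.013]
[3.32, 0.98, -0.02, 0.0, 0.0, -0.013]
```

```bash

python3 -m pendant '[[[3.4,0.5,0,0,0,-0.013,100],[3.4,0.6,0,0,0,-0.013,100],[3.4,0.6,0,0,0,-0.013,100],[3.4,0.7,0,0,0,-0.013,100],[3.4,0.7,0,0,0,-0.013,100]]]' >/dev/null
python3 -m pendant '[[[3.4,0.8,0,0,0,-0.013,100],[3.4,0.8,0,0,0,-0.013,100],[3.4,0.8,0,0,0,-0.013,100],[3.3,0.9,0,0,0,-0.013,100],[3.3,0.9,0,0,0,-0.013,100]]]'
python3 -m pendant '[[[3.3,1,0,0,0,-0.013,100],[0,0,0,0,0,0,100],[0,0,0,0,0,0,100]]]'
python3 - <<'E'
from h import *
print(bot.get_obs()["q"])
kp=campose("wrist"); im=bot.camera("wrist"); cv2.imwrite("pics/w2.png",im[:,:,::-1]); np.save("w2kp.npy",kp[1])
for t,z in dict(block_center=.035,cell_center=.03075,old_block=0,solvent=0).items():
    for d in bot.mark_of("wrist",t)[:2]: print(t,np.round(d["uv"],1),round(d["confidence"],2),ray("wrist",d["uv"],z,kp)[0])
E
```

```text
time: 3.78
ee_pos: [0.544, 0.2994, 0.2509]
tcp_rot: [179.6, 0.2, 102.2]
wrist_force: [1.0, 0.4, 0.9]
opening: 0.0855
time: 4.03
ee_pos: [0.5474, 0.3377, 0.249]
tcp_rot: [179.6, 0.2, 103.0]
wrist_force: [-1.3, 0.3, 1.3]
opening: 0.0858
[ 31.8206  19.8919  32.625  102.4646  -0.3034 108.8588]
cell_center [ 83.1 175.7] 0.74 [0.328  0.3059 0.0307]
cell_center [219.2 138.2] 0.67 [0.4521 0.3701 0.0307]
old_block [203.1 259.6] 0.73 [0.4482 0.2309 0.    ]
solvent [409.5  95.7] 0.81 [0.6222 0.4486 0.    ]
solvent [230.1 443.4] 0.67 [ 0.5191 -0.0257  0.    ]
```

View pics/w2.png

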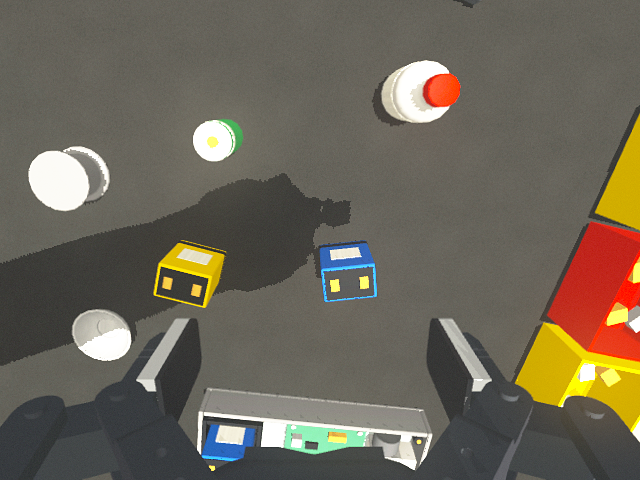

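The loose block's top face has corners (321,268), (373,263), (377,297) and (325,301). The cell's top disc is centred at about (213,141), and the yellow block's top is near (185,285).

```bash
python3 - <<'E'
from h import *
kp=(bot.get_calibration("wrist"),np.load("w2kp.npy"))
b=ray("wrist",[(321,268),(373,263),(377,297),(325,301)],.07,kp); m=b.mean(0)
print(b,m,np.linalg.norm(b-np.roll(b,1,0),axis=1)); e=(b[1]-b[0]+b[2]-b[3])
psi=np.degrees(np.arctan2(e[1],e[0])); print("psi",psi)
c=ray("wrist",[(214,141),(193,140),(235,140),(213,120),(213,161)],.0615,kp); print("cell",c, c[2]-c[1])
rows([m[0],m[1],.10],90+psi)
E
```

```text
[[0.571  0.2788 0.07  ]
 [0.6173 0.2945 0.07  ]
 [0.6307 0.2612 0.07  ]
 [0.5827 0.2459 0.07  ]] [0.6004 0.2701 0.07  ] [0.0349 0.0489 0.0359 0.0504]
psi 18.176487268996787
cell [[0.4542 0.3707 0.0615]
 [0.4363 0.3675 0.0615]
 [0.4718 0.3756 0.0615]
 [0.4507 0.3879 0.0615]
 [0.4558 0.3534 0.0615]] [0.0355 0.008  0.    ]
[-1.52, 0.72, 3.01, 0.001, 0.001, -0.019]
[-1.53, 0.69, 3.01, 0.001, 0.001, -0.019]
[-1.55, 0.67, 3.0, 0.001, 0.001, -0.019]
[-1.56, 0.65, 3.0, 0.001, 0.001, -0.019]
[-1.57, 0.62, 3.0, 0.001, 0.001, -0.019]
```

```bash

python3 -m pendant '[[[-1.5,0.7,3,0,0,-0.019,100],[-1.5,0.7,3,0,0,-0.019,100],[-1.6,0.7,3,0,0,-0.019,100],[-1.6,0.6,3,0,0,-0.019,100],[-1.6,0.6,3,0,0,-0.019,100]]]'
python3 -m pendant '[[[0,0,0,0,0,0,100]]]'
python3 - <<'E'
from h import *
rows([.6004,.2701,.036],108.2)
E
```

```text
time: 4.7
ee_pos: [0.6054, 0.266, 0.1076]
tcp_rot: [178.5, -0.0, 108.3]
wrist_force: [-0.5, 0.2, -0.5]
opening: 0.0854
time: 4.78
ee_pos: [0.6045, 0.2614, 0.1012]
tcp_rot: [178.9, 0.1, 108.2]
wrist_force: [-0.8, -1.0, -1.9]
opening: 0.0855
[0.48, -0.12, 3.26, 0.009, 0.001, -0.0]
[0.48, -0.09, 3.26, 0.009, 0.001, -0.0]
```

```bash

python3 -m pendant '[[[0.9,-0.2,2,0.01,0,0,100],[0.2,0,2,0.01,0,0,100],[0,0,2,0,0,0,100],[0,0,0,0,0,0,100],[0,0,0,0,0,0,100]]]'
python3 - <<'E'
from h import *
rows([.6004,.2701,.036],108.2)
E
```

```text
time: 5.2
ee_pos: [0.6006, 0.268, 0.0432]
tcp_rot: [179.9, 0.0, 107.7]
wrist_force: [0.8, 0.1, 0.7]
opening: 0.0855
[0.2, 0.05, 0.72, 0.001, 0.001, -0.009]
```

```bash

python3 -m pendant '[[[0.2,0,0.7,0,0,-0.009,100],[0,0,0,0,0,0,0],[0,0,0,0,0,0,0],[0,0,0,0,0,0,0],[0,0,0,0,0,0,0]]]' 50
python3 -m pendant '[[[0,0,0,0,0,0,0],[0,0,0,0,0,0,0],[0,0,0,0,0,0,0]]]'
```

```text
time: 5.62
ee_pos: [0.5994, 0.2708, 0.0439]
tcp_rot: [179.8, -0.0, 108.3]
wrist_force: [-31.7, -10.9, 49.0]
opening: 0.0387
time: 5.87
ee_pos: [0.5975, 0.2709, 0.0555]
tcp_rot: [179.6, -0.1, 108.3]
wrist_force: [0.7, -0.5, -0.0]
opening: 0.0004
```

```bash

python3 - <<'E'
from h import *
im=bot.camera("wrist"); im2=bot.camera("scene")[200:400,300:500]
cv2.imwrite("pics/w3.png",np.hstack([im,cv2.resize(im2,(480,480))])[:,:,::-1][:, :, :]); 
im=cv2.imread("pics/w3.png"); cv2.imwrite("pics/w3.png",cv2.resize(im,(800,343)))
E
```

```text
(no output)
```

View pics/w3.png

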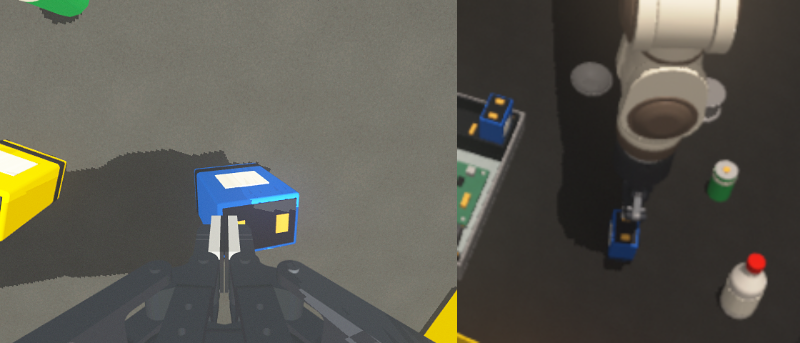

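```bash

python3 -m pendant '[[[0,0,-2.5,0,0,0,0],[0,0,-3,0,0,0,0],[0,0,-3.5,0,0,0,30],[0,0,-3.5,0,0,0,100],[0,0,-3,0,0,0,100]]]'
python3 -m pendant '[[[0,0,0,0,0,0,100],[0,0,0,0,0,0,100],[0,0,0,0,0,0,100]]]'
python3 - <<'E'
from h import *
print(bot.get_obs()["tcp_rot"])
kp=campose("wrist"); im=bot.camera("wrist"); np.save("w4kp.npy",kp[1])
sc=bot.camera("scene")[270:390,330:490]
a=cv2.resize(im[180:400,200:460],None,fx=1.5,fy=1.5,interpolation=2); b=cv2.resize(sc,(440,330),interpolation=2)
o=np.hstack([a,b[:a.shape[0]]]) if a.shape[0]==330 else a
print(o.shape,im.shape); cv2.imwrite("pics/w4.png",cv2.resize(o,(800,int(330*800/o.shape[1])))[:,:,::-1]); cv2.imwrite("pics/w4full.png",im[:,:,::-1])
for d in bot.mark_of("wrist","block_center")[:2]: print(d, ray("wrist",d["uv"],.035,kp))
E
```

```text
time: 6.38
ee_pos: [0.594, 0.2691, 0.2049]
tcp_rot: [-179.6, -0.0, 108.3]
wrist_force: [0.1, 0.5, 0.8]
opening: 0.0361
time: 6.63
ee_pos: [0.5965, 0.2702, 0.2128]
tcp_rot: [179.7, -0.1, 108.3]
wrist_force: [-0.2, -1.0, -0.3]
opening: 0.0723
[179.7411  -0.0779 108.3403]
(330, 830, 3) (480, 640, 3)
{'uv': [315.7, 206.0], 'confidence': 0.9} [[0.6013 0.2698 0.035 ]]
```

View pics/w4.png

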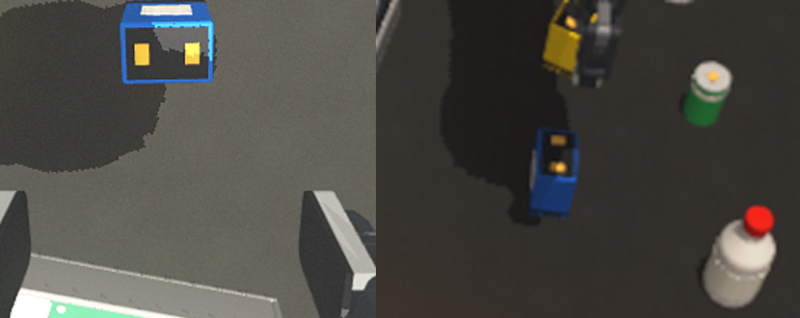

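```bash
python3 - <<'E'
from h import *
kp=(bot.get_calibration("wrist"),np.load("w4kp.npy"))
for z in (.07,.052):
    b=ray("wrist",[(284.4,198.7),(348,197.3),(347.3,236.7),(285,237.4)],z,kp); m=b.mean(0)
    print(m,np.linalg.norm(b-np.roll(b,1,0),axis=1)); e=(b[1]-b[0]+b[2]-b[3])
    print("psi",np.degrees(np.arctan2(e[1],e[0])))
k=bot.get_obs(); print(k["opening"],k["ee_pos"],proj("wrist",k["ee_pos"]))
E
```

```text
[0.6017 0.2686 0.07  ] [0.0323 0.0504 0.0329 0.051 ]
psi 19.242988985372786
[0.6035 0.264  0.052 ] [0.0342 0.0534 0.0348 0.054 ]
psi 19.242988985372804
0.08525968732449188 [0.5958 0.2699 0.2111] [[310.0232 293.3016]]
```

```bash
python3 -c "
from h import *
rows([.6015,.2687,.07],109)"
```

```text
[-0.08, 0.12, 3.53, 0.0, -0.0, -0.003]
[-0.08, 0.12, 3.53, 0.0, -0.0, -0.003]
[-0.08, 0.12, 3.53, 0.0, -0.0, -0.003]
[-0.07, 0.12, 3.53, 0.0, -0.0, -0.003]
```

```bash

python3 -m pendant '[[[-0.1,0.1,3.5,0,0,-0.003,100],[-0.1,0.1,3.5,0,0,-0.003,100],[-0.1,0.1,3.5,0,0,-0.003,100],[0,0.1,3.5,0,0,-0.003,100],[0,0,0,0,0,0,100]]]'
python3 -c "
from h import *
rows([.6015,.2687,.028],109,3)
kp=campose('wrist');bot.camera('wrist')
for d in bot.masks_of('wrist','block_center')[:1]: 
    print(d['confidence'],d['extent'])
print(proj('wrist',[[.577,.260,.07],[.626,.277,.07],[.6015,.2687,.07]],kp))"
```

```text
time: 7.2
ee_pos: [0.5993, 0.2678, 0.0625]
tcp_rot: [-180.0, -0.1, 109.1]
wrist_force: [0.1, -0.4, -0.9]
opening: 0.0856
[0.0, 0.08, 1.15, -0.0, -0.0, 0.0]
[0.0, 0.08, 1.15, -0.0, -0.0, 0.0]
[0.0, 0.08, 1.15, -0.0, -0.0, 0.0]
0.92 [252.5, 216.5, 371.3, 332.9]
[[257.0279 300.8336]
 [372.8751 300.7111]
 [315.0944 300.4252]]
```

```bash

python3 -m pendant '[[[0,0.1,1.2,0,0,0,100],[0,0,1.2,0,0,0,100],[0,0,1.1,0,0,0,100],[0,0,0.2,0,0,0,100],[0,0,0,0,0,0,100]]]'
python3 -m pendant '[[[0,0,0,0,0,0,68],[0,0,0,0,0,0,68],[0,0,0,0,0,0,68]]]' 30
```

```text
time: 7.72
ee_pos: [0.6073, 0.2715, 0.0388]
tcp_rot: [178.9, -0.2, 109.0]
wrist_force: [0.3, 0.1, 0.5]
opening: 0.0853
time: 7.97
ee_pos: [0.6079, 0.2718, 0.0401]
tcp_rot: [178.8, -0.2, 109.0]
wrist_force: [-0.4, 1.0, 0.4]
opening: 0.0582
```

```bash

python3 -c "
from h import *
o=bot.get_obs();print(o)
rows([.6015,.2687,.030],109,2)"
```

```text
{'time': 7.9667, 'q': array([24.064 , 19.4466,  8.7857, 78.1486,  0.0553, 95.0206]), 'qd': array([ 0.0984, -0.253 ,  0.4442,  0.2425,  0.1215, -0.0304]), 'joint_efforts': array([  0.0027, -67.9928,  46.8433,  -0.2437,   0.0033,   0.0001]), 'ee_pos': array([0.6079, 0.2718, 0.0401]), 'tcp_rot': array([178.819 ,  -0.1593, 109.0456]), 'wrist_force': array([-0.3972,  0.9713,  0.3791]), 'torque': array([-0.0141,  0.0007,  0.0306]), 'opening': 0.058224716247780715}
[-0.04, -0.36, 0.5, 0.01, -0.001, 0.0]
[-0.04, -0.36, 0.5, 0.01, -0.001, 0.0]
```

```bash

python3 -m pendant '[[[0,0,0,0,0,0,100],[0,-0.3,0.2,0.01,0,0,100],[0,-0.3,0.4,0.01,0,0,100],[0,-0.1,0.4,0,0,0,100]]]' 
python3 -m pendant '[[[0,0,0,0,0,0,100],[0,0,0,0,0,0,100]]]' 
python3 -c "
from h import *
rows([.6015,.2687,.030],109,1)
kp=campose('wrist');bot.camera('wrist')
for d in bot.masks_of('wrist','block_center')[:1]: 
    print(d['confidence'],d['extent'])
    m=d['pixels']; 
    for r in range(int(d['extent'][1])+5,int(d['extent'][3]),15): c=np.where(m[r])[0]; print(r,c.min(),c.max())
print(proj('wrist',[[.577,.260,.07],[.626,.277,.07],[.6015,.2687,.07],bot.get_obs()['ee_pos']],kp))"
```

```text
time: 8.3
ee_pos: [0.6019, 0.2698, 0.0318]
tcp_rot: [179.9, -0.2, 109.0]
wrist_force: [0.2, -0.5, -1.1]
opening: 0.0855
time: 8.47
ee_pos: [0.6011, 0.2695, 0.0302]
tcp_rot: [-180.0, -0.2, 109.0]
wrist_force: [-0.4, -0.3, -1.4]
opening: 0.0851
[-0.09, 0.01, 0.02, -0.0, -0.003, 0.001]
0.76 [238.5, 238.3, 377.7, 375.8]
243 259 360
258 253 364
273 247 370
288 242 374
303 238 378
318 238 377
333 240 375
348 240 376
363 241 375
[[239.5784 343.3775]
 [378.8562 343.1839]
 [309.3774 342.9221]
 [310.0048 293.3023]]
```

```bash

python3 -m pendant '[[[0,0,0,0,0,0,66],[0,0,0,0,0,0,66],[0,0,0,0,0,0,66]]]' 40
python3 -m pendant '[[[0,0,0,0,0,0,55],[0,0,0,0,0,0,55],[0,0,0,0,0,0,55]]]' 40
```

```text
time: 8.82
ee_pos: [0.6012, 0.2696, 0.0305]
tcp_rot: [180.0, -0.2, 109.0]
wrist_force: [-1.3, -0.9, 0.8]
opening: 0.0568
time: 9.07
ee_pos: [0.601, 0.2695, 0.031]
tcp_rot: [180.0, -0.2, 109.0]
wrist_force: [-0.6, -0.2, 0.1]
opening: 0.051
```

```bash

python3 -m pendant '[[[0,0,-1.5,0,0,0,55],[0,0,-3,0,0,0,55],[0,0,-3.5,0,0,0,55],[0,0,-3.5,0,0,0,55],[0,0,-2,0,0,0,55]]]' 
python3 -c "
from h import *
rows([.524,-.0085,.165],95.8,10)"
```

```text
time: 9.48
ee_pos: [0.5971, 0.2673, 0.1605]
tcp_rot: [-179.1, -0.1, 109.0]
wrist_force: [0.9, -0.0, -1.8]
opening: 0.0505
[-2.37, -1.59, -0.02, -0.002, 0.0, 0.023]
[-2.4, -1.54, -0.03, -0.002, 0.0, 0.023]
[-2.44, -1.48, -0.03, -0.002, 0.0, 0.023]
[-2.47, -1.42, -0.03, -0.002, 0.0, 0.023]
[-2.51, -1.37, -0.03, -0.002, 0.0, 0.023]
[-2.54, -1.31, -0.04, -0.002, 0.0, 0.023]
[-2.57, -1.25, -0.04, -0.002, 0.0, 0.023]
[-2.59, -1.19, -0.04, -0.002, 0.0, 0.023]
[-2.62, -1.13, -0.04, -0.002, 0.0, 0.023]
[-2.65, -1.07, -0.04, -0.002, 0.0, 0.023]
```

```bash

python3 -m pendant '[[[-2.4,-1.6,0,0,0,0.023,55],[-2.4,-1.5,0,0,0,0.023,55],[-2.4,-1.5,0,0,0,0.023,55],[-2.5,-1.4,0,0,0,0.023,55],[-2.5,-1.4,0,0,0,0.023,55]]]' 
python3 -m pendant '[[[-2.5,-1.3,0,0,0,0.023,55],[-2.6,-1.3,0,0,0,0.023,55],[-2.6,-1.2,0,0,0,0.023,55],[-2.4,-1.1,0,0,0,0.023,55],[-1.5,-0.5,0,0,0,0.023,55]]]' 
python3 -m pendant '[[[0,0,0,0,0,0,55],[0,0,0,0,0,0,55]]]' 
python3 - <<'E'
from h import *
rows([.524,-.0085,.165],95.8)
kp=campose("wrist"); im=bot.camera("wrist"); np.save("w5kp.npy",kp[1])
cv2.imwrite("pics/w5.png",im[:,:,::-1])
E
```

```text
time: 9.9
ee_pos: [0.5625, 0.131, 0.1647]
tcp_rot: [-179.5, -0.1, 102.6]
wrist_force: [-0.0, 0.2, -3.8]
opening: 0.051
time: 10.32
ee_pos: [0.5261, -0.0001, 0.1633]
tcp_rot: [-179.4, -0.0, 95.7]
wrist_force: [0.8, 0.4, -3.1]
opening: 0.0506
time: 10.48
ee_pos: [0.5251, -0.0035, 0.163]
tcp_rot: [-179.3, 0.0, 95.4]
wrist_force: [0.0, 0.2, -2.9]
opening: 0.0507
[-0.49, -0.16, -0.19, -0.012, 0.001, -0.008]
```

View pics/w5.png

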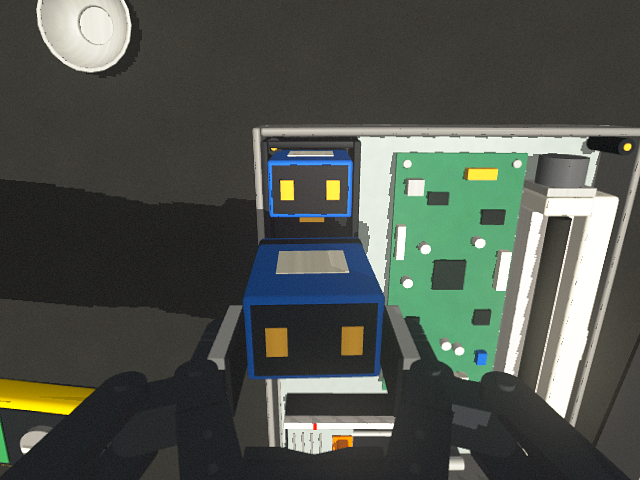

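The block is held upright over the bay. Its top is at (247–380, 304–377). The block in the bay has its top at (269–351, 162–216), and the bay's +x wall is at about col 355.

```bash
python3 - <<'E'
from h import *
kp=(bot.get_calibration("wrist"),np.load("w5kp.npy"))
def f(c,z):
    b=ray("wrist",c,z,kp);e=b[1]-b[0]+b[2]-b[3]; print(b.mean(0),np.linalg.norm(b-np.roll(b,1,0),axis=1),np.degrees(np.arctan2(e[1],e[0]))); return b.mean(0)
h=f([(247,305),(381,303),(379,376),(250,378)],.202); g=f([(269,162),(351,161),(351,216),(270,216)],.09)
y=np.radians(5.8); d=(h-g)[:2]; print("rel x',y'",d@[np.cos(y),np.sin(y)],d@[-np.sin(y),np.cos(y)])
# bay wall tops: -x outer/inner and +x 
for c in [(256,140),(264,140),(356,140),(361,140),(352,237),(358,237)]: 
    p=ray("wrist",[c],.048,kp)[0]; d=p[:2]-np.array([.524,-.007]); print(c,p,d@[np.cos(y),np.sin(y)],d@[-np.sin(y),np.cos(y)])
im=cv2.imread("pics/w5.png"); cv2.imwrite("pics/w5c.png",cv2.resize(im[120:300,240:380],None,fx=4,fy=3.3,interpolation=2))
E
```

```text
[ 0.5273 -0.0038  0.202 ] [0.0318 0.0484 0.0315 0.05  ] 6.787727949100478
[0.5206 0.0307 0.09  ] [0.0335 0.049  0.034  0.0506] 5.827387122042044
rel x',y' 0.0032137875168298047 -0.03494136196620395
(256, 140) [0.4801 0.0529 0.048 ] -0.03761481637838484 0.06407344868408738
(264, 140) [0.4856 0.0535 0.048 ] -0.03207256400981499 0.06402649609846171
(356, 140) [0.5488 0.0594 0.048 ] 0.03142994818641095 0.0635881887897498
(361, 140) [0.5523 0.0598 0.048 ] 0.03487410104356911 0.06356967127511746
(352, 237) [ 0.5548 -0.0107  0.048 ] 0.030271343462426537 -0.006826448878301836
(358, 237) [ 0.5593 -0.0103  0.048 ] 0.034737786037859826 -0.00684412981623786
```

View pics/w5c.png

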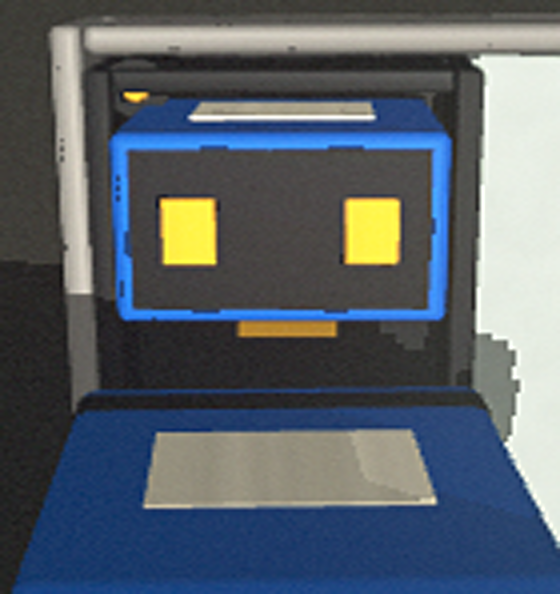

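```bash

python3 -m pendant '[[[-0.45,-0.2,0,-0.012,0,0,55],[0,0,2,0,0,0,55],[0,0,2,0,0,0,55],[0,0,1,0,0,0,55],[0,0,0,0,0,0,55]]]' 
python3 -m pendant '[[[0,0,0,0,0,0,55]]]' 
python3 - <<'E'
from h import *
p=bot.get_obs()["ee_pos"]; y=np.radians(5.8); d=p[:2]-np.array([.5206,.0307]); print("rel",d@[np.cos(y),np.sin(y)],d@[-np.sin(y),np.cos(y)])
g=np.array([.5206,.0307]); t=g-.001*np.array([np.cos(y),np.sin(y)])-.039*np.array([-np.sin(y),np.cos(y)]); print(t)
rows([*t,.085],95.6,2)
E
```

```text
time: 10.95
ee_pos: [0.5249, -0.0052, 0.1116]
tcp_rot: [179.7, 0.0, 95.8]
wrist_force: [1.4, -0.1, -3.8]
opening: 0.0508
time: 11.03
ee_pos: [0.5248, -0.0048, 0.1116]
tcp_rot: [179.7, 0.0, 95.8]
wrist_force: [0.2, -1.3, -1.7]
opening: 0.051
rel 0.000600998829925575 -0.03576680205514236
[ 0.5235 -0.0082]
[-0.16, -0.09, 1.33, 0.002, 0.0, 0.002]
[-0.16, -0.08, 1.33, 0.002, 0.0, 0.002]
```

```bash

python3 -m pendant '[[[-0.45,-0.15,-0.5,0.003,0,0.003,55],[-0.1,0,0,0,0,0,55],[0,0,0,0,0,0,55]]]' 
cat > rel.py <<'E'
from h import *
import sys
o=bot.get_obs(); p=o["ee_pos"]; y=np.radians(5.8); d=p[:2]-np.array([.5206,.0307]); print("rel",d@[np.cos(y),np.sin(y)],d@[-np.sin(y),np.cos(y)],p[2],o["tcp_rot"],o["wrist_force"])
E
python3 rel.py
```

```text
time: 11.28
ee_pos: [0.5244, -0.0102, 0.1191]
tcp_rot: [179.8, 0.0, 95.7]
wrist_force: [0.1, -0.0, -3.1]
opening: 0.051
rel -0.00033065539397387806 -0.041085430485361195 0.1190921695709173 [179.8345   0.0399  95.7278] [ 0.063  -0.0331 -3.0741]
```

```bash

python3 -m pendant '[[[0.1,0,1.5,0,0,0,55],[0,0,1.5,0,0,0,55],[0,0,1.5,0,0,0,55],[0,0,0,0,0,0,55],[0,0,0,0,0,0,55]]]' 
python3 rel.py
python3 -c "
from h import *
kp=campose('wrist');bot.camera('wrist')
for d in bot.masks_of('wrist','block_in_center')[:2]: print(d['confidence'],d['extent'])
y=np.radians(5.8);ex=np.array([np.cos(y),np.sin(y),0]);ey=np.array([-ex[1],ex[0],0]);g=np.array([.5206,.0307,.09])
print(proj('wrist',[g+a*.026*ex+b*.018*ey for a,b in((-1,1),(1,1),(1,-1),(-1,-1))],kp))"
```

```text
time: 11.7
ee_pos: [0.5275, -0.0097, 0.0785]
tcp_rot: [179.4, 0.1, 95.7]
wrist_force: [-0.3, 0.3, -3.1]
opening: 0.0507
rel 0.0027698276769181017 -0.04086540921577157 0.07845087253617916 [179.3618   0.0759  95.6892] [-0.3439  0.2779 -3.1148]
0.85 [235.9, 151.5, 368.8, 255.9]
[[235.885  171.486 ]
 [369.0016 170.9503]
 [365.3672 256.8238]
 [241.3865 257.5604]]
```

```bash

python3 -m pendant '[[[0.1,-0.3,-0.2,0.011,0,0.001,55],[0,0,0,0,0,0,55],[0,0,0,0,0,0,55]]]' 
python3 rel.py
```

```text
time: 12.05
ee_pos: [0.5255, -0.0089, 0.0832]
tcp_rot: [179.9, 0.1, 95.6]
wrist_force: [-0.1, 0.5, -3.3]
opening: 0.0508
rel 0.0008613187482136485 -0.03991880394652132 0.08316482425741692 [179.8572   0.0936  95.6171] [-0.0843  0.5314 -3.2862]
```

```bash

python3 -m pendant '[[[0,-0.2,0.8,0.003,0,0.001,55],[0,-0.1,0.8,0.003,0,0,55],[0,-0.1,0.4,0.003,0,0,55],[0,0,0,0,0,0,55]]]' 
python3 rel.py
```

```text
time: 12.38
ee_pos: [0.5217, -0.0093, 0.062]
tcp_rot: [-179.7, 0.1, 95.6]
wrist_force: [-0.7, 0.2, -3.3]
opening: 0.0508
rel -0.0029015943549699844 -0.03993510595136685 0.06195101557883661 [-179.666     0.1034   95.5666] [-0.6997  0.2198 -3.2958]
```

```bash

python3 -m pendant '[[[0,0.2,0.5,-0.004,0,0.001,55],[0,0,0.4,0,0,0,55],[0,0,0,0,0,0,55]]]' 
python3 rel.py
```

```text
time: 12.63
ee_pos: [0.5234, -0.0091, 0.0511]
tcp_rot: [-179.8, 0.1, 95.5]
wrist_force: [-1.2, 0.3, -3.3]
opening: 0.0511
rel -0.0012704446059495006 -0.03991825077503616 0.05112842095694182 [-179.8398    0.0932   95.5   ] [-1.2167  0.3085 -3.3086]
```

```bash

python3 -m pendant '[[[0,0,0.2,-0.003,0,0.001,55],[0,0,0,0,0,0,55]]]' ; python3 -m pendant '[[[0,0,0.1,0,0,0,55],[0,0,0,0,0,0,55]]]'
```

```text
time: 12.8
ee_pos: [0.5238, -0.0094, 0.0508]
tcp_rot: [179.9, 0.1, 95.4]
wrist_force: [0.2, -0.2, -3.0]
opening: 0.0508
time: 12.97
ee_pos: [0.5241, -0.0095, 0.0504]
tcp_rot: [179.8, 0.2, 95.4]
wrist_force: [-0.4, -0.6, -2.6]
opening: 0.0505
```

```bash

python3 -m pendant '[[[0,0,0.3,0.002,0,0.001,55],[0,0,0,0,0,0,55]]]' ; python3 -m pendant '[[[0,0,0.2,0,0,0,55],[0,0,0,0,0,0,55]]]'
```

```text
time: 13.13
ee_pos: [0.5247, -0.0099, 0.0511]
tcp_rot: [179.7, 0.2, 95.3]
wrist_force: [-0.2, 0.3, -1.6]
opening: 0.0511
time: 13.3
ee_pos: [0.5253, -0.0101, 0.0503]
tcp_rot: [179.6, 0.2, 95.3]
wrist_force: [0.3, 0.3, -1.8]
opening: 0.0506
```

```bash

python3 -m pendant '[[[0,0,0.1,0.003,0,0,60],[0,0,0,0,0,0,64],[0,0,0,0,0,0,70],[0,0,0,0,0,0,76],[0,0,0,0,0,0,80]]]'
python3 -m pendant '[[[0,0,-1.5,0,0,0,80],[0,0,-3,0,0,0,80],[0,0,-3,0,0,0,80],[0,0,-3,0,0,0,80],[0,0,-1,0,0,0,80]]]'
python3 - <<'E'
from h import *
kp=campose("wrist"); im=bot.camera("wrist"); np.save("w6kp.npy",kp[1]); cv2.imwrite("pics/w6.png",im[:,:,::-1])
for t in ("block_in_center","block_center"):
    for d in bot.masks_of("wrist",t)[:2]: print(t,d["confidence"],d["extent"])
rows([.455,.3715,.15],95.8)
E
```

```text
time: 13.72
ee_pos: [0.526, -0.0101, 0.049]
tcp_rot: [179.7, 0.3, 95.3]
wrist_force: [-1.1, 0.3, -0.2]
opening: 0.0683
time: 14.13
ee_pos: [0.5227, -0.0093, 0.1626]
tcp_rot: [-179.7, 0.2, 95.3]
wrist_force: [0.0, -0.1, 0.1]
opening: 0.0686
block_in_center 0.72 [270.2, 137.8, 358.7, 207.7]
block_in_center 0.62 [33.0, 0.0, 133.5, 66.4]
block_center 0.86 [276.3, 206.1, 356.6, 269.7]
[3.5, -0.28, 0.07, -0.001, 0.0, -0.001]
[3.5, -0.28, 0.07, -0.001, 0.0, -0.001]
[3.5, -0.28, 0.07, -0.001, 0.0, -0.001]
[3.5, -0.28, 0.07, -0.001, 0.0, -0.001]
[3.5, -0.27, 0.07, -0.001, 0.0, -0.001]
[3.5, -0.27, 0.08, -0.001, 0.0, -0.001]
[3.51, -0.27, 0.08, -0.001, 0.0, -0.001]
[3.51, -0.27, 0.08, -0.001, 0.0, -0.001]
[3.51, -0.26, 0.08, -0.001, 0.0, -0.001]
[3.51, -0.26, 0.08, -0.001, 0.0, -0.001]
[3.51, -0.26, 0.08, -0.001, 0.0, -0.001]
```

View pics/w6.png

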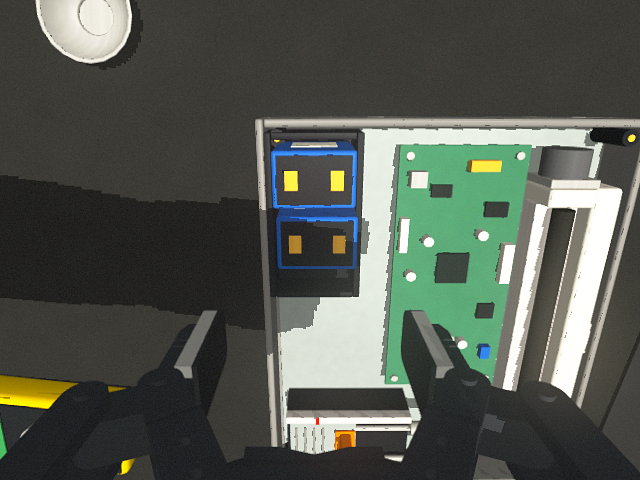

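Both blue blocks stand in the bay, with tops at (273–357, 150–208) and (277–357, 217–268). The bay's right end is still free down to row 296. Next is the cell.

```bash
python3 - <<'E'
from h import *
kp=(bot.get_calibration("wrist"),np.load("w6kp.npy")); y=np.radians(5.8)
for n,c,z in (("blk",[(277,217),(356,217),(357,268),(278,268)],.09),("in",[(272,152),(356,151),(356,206),(273,208)],.09),("wallR outer",[(275,295),(359,296)],.048)):
    m=ray("wrist",c,z,kp).mean(0); d=m[:2]-np.array([.524,-.007]); print(n,m,d@[np.cos(y),np.sin(y)],d@[-np.sin(y),np.cos(y)])
E
python3 -m pendant '[[[3.5,-0.3,0,0,0,0,90],[3.5,-0.3,0,0,0,0,100],[3.5,-0.3,0,0,0,0,100],[3.5,-0.3,0,0,0,0,100],[3.5,-0.3,0.1,0,0,0,100]]]' >/dev/null
python3 -m pendant '[[[3.5,-0.3,0.1,0,0,0,100],[3.5,-0.3,0.1,0,0,0,100],[3.5,-0.3,0.1,0,0,0,100],[3.5,-0.3,0.1,0,0,0,100],[3.5,-0.3,0.1,0,0,0,100]]]'
python3 -m pendant '[[[2.5,-0.2,0,0,0,0,100],[0,0,0,0,0,0,100],[0,0,0,0,0,0,100]]]'
python3 - <<'E'
from h import *
kp=campose("wrist"); im=bot.camera("wrist"); cv2.imwrite("pics/w7.png",im[:,:,::-1])
for d in bot.masks_of("wrist","cell_center")[:2]:
    e=d["extent"]; print(d["confidence"],e)
c=np.array([.454,.3707,.0615]); t=np.linspace(0,6.28,24)
for z in(.0615,0): 
    q=proj("wrist",[[c[0]+.017*np.cos(a),c[1]+.017*np.sin(a),z] for a in t],kp); print(z,q.min(0),q.max(0))
rows([.454,.3707,.08],95.8)
E
```

```text
blk [ 0.5261 -0.0093  0.09  ] 0.0018313781263638233 -0.002539462136573459
in [0.5205 0.0308 0.09  ] 0.00035724280565790965 0.03797035834340332
wallR outer [ 0.5318 -0.0674  0.048 ] 0.0016753361891947529 -0.06083520481979148
time: 15.12
ee_pos: [0.4527, 0.3425, 0.1297]
tcp_rot: [-178.2, 0.6, 94.7]
wrist_force: [1.1, -0.7, 0.3]
opening: 0.085
time: 15.37
ee_pos: [0.4437, 0.3734, 0.1209]
tcp_rot: [-177.7, 0.9, 95.1]
wrist_force: [0.6, -0.3, 0.2]
opening: 0.0853
0.64 [301.6, 203.1, 358.3, 282.4]
0.0615 [303.29   227.7688] [359.0849 279.7526]
0 [308.4252 202.2523] [353.4964 245.3585]
[-0.09, 0.56, 2.05, -0.02, 0.007, -0.007]
[-0.11, 0.52, 2.06, -0.02, 0.007, -0.007]
```

```bash

python3 -m pendant '[[[-0.1,0.5,1,-0.02,0.007,-0.006,100],[-0.1,0.5,1,-0.02,0.007,-0.006,100],[0,0,0.5,0,0,0,100],[0,0,0,0,0,0,100]]]'
python3 -c "
from h import *
rows([.454,.3707,.033],95.8,3)"
```

```text
time: 15.8
ee_pos: [0.455, 0.3665, 0.0939]
tcp_rot: [179.9, 0.1, 95.4]
wrist_force: [0.4, -0.7, -0.3]
opening: 0.0852
[0.15, -0.02, 2.03, 0.0, 0.001, -0.002]
[0.14, -0.02, 2.03, 0.0, 0.001, -0.002]
[0.14, -0.02, 2.03, 0.0, 0.001, -0.002]
```

```bash

python3 -m pendant '[[[0.2,0,1.5,0,0,-0.002,100],[0.2,0,1.5,0,0,-0.002,100],[0.1,0,1.5,0,0,-0.002,100],[0,0,0.8,0,0,0,100],[0,0,0,0,0,0,100]]]'
python3 -m pendant '[[[0,0,0,0,0,0,100]]]'
python3 -c "
from h import *
rows([.454,.3707,.033],95.8,1)
kp=campose('wrist');bot.camera('wrist')
print([d['extent'] for d in bot.masks_of('wrist','cell_center')[:1]])
t=np.linspace(0,6.28,24)
for z in(.0615,0):
    q=proj('wrist',[[.454+.017*np.cos(a),.3707+.017*np.sin(a),z] for a in t],kp); print(z,q.min(0),q.max(0))
"
```

```text
time: 16.22
ee_pos: [0.4561, 0.3682, 0.0416]
tcp_rot: [179.9, 0.1, 95.4]
wrist_force: [-0.2, 0.9, -0.2]
opening: 0.0853
time: 16.3
ee_pos: [0.4562, 0.3678, 0.0419]
tcp_rot: [180.0, 0.1, 95.4]
wrist_force: [-0.4, 0.1, 0.3]
opening: 0.0856
[0.31, -0.19, 0.89, 0.0, 0.002, -0.008]
[[264.0, 227.7, 342.9, 344.9]]
0.0615 [264.5587 270.9738] [345.7846 343.4711]
0 [277.1041 226.5992] [337.3742 282.9921]
```

```bash

python3 -m pendant '[[[0.3,-0.25,0.9,0,0,-0.004,100],[0,0,0.1,0,0,-0.004,100],[0,0,0,0,0,0,100]]]'
python3 -m pendant '[[[0,0,0,0,0,0,46],[0,0,0,0,0,0,46],[0,0,0,0,0,0,46],[0,0,0,0,0,0,46]]]' 40
```

```text
time: 16.65
ee_pos: [0.4544, 0.3719, 0.0337]
tcp_rot: [179.8, -0.0, 95.8]
wrist_force: [-0.5, -0.4, 0.3]
opening: 0.0854
time: 16.98
ee_pos: [0.4544, 0.3722, 0.0343]
tcp_rot: [179.7, -0.1, 95.9]
wrist_force: [0.1, 0.3, -0.3]
opening: 0.0399
```

```bash

python3 -m pendant '[[[0,0,0,0,0,0,34],[0,0,0,0,0,0,34],[0,0,0,0,0,0,34],[0,0,0,0,0,0,34]]]' 40
python3 -m pendant '[[[0,0,-1.5,0,0,0,34],[0,0,-3,0,0,0,34],[0,0,-3.5,0,0,0,34],[0,0,-3.5,0,0,0,34],[0,0,-2,0,0,0,34]]]'
python3 -c "
from h import *
rows([.528,-.046,.167],95.8,13)"
```

```text
time: 17.32
ee_pos: [0.4542, 0.373, 0.0368]
tcp_rot: [179.7, -0.2, 95.9]
wrist_force: [0.2, -0.2, 0.5]
opening: 0.0292
time: 17.73
ee_pos: [0.4509, 0.3699, 0.1689]
tcp_rot: [-179.7, 0.2, 95.9]
wrist_force: [0.3, 0.8, -0.1]
opening: 0.0292
[-3.24, 0.26, 0.03, -0.0, 0.0, 0.0]
[-3.24, 0.26, 0.03, -0.0, 0.0, 0.0]
[-3.24, 0.26, 0.03, -0.0, 0.0, 0.0]
[-3.24, 0.26, 0.02, -0.0, 0.0, 0.0]
[-3.24, 0.26, 0.02, -0.0, 0.0, 0.0]
[-3.24, 0.26, 0.02, -0.0, 0.0, 0.0]
[-3.24, 0.26, 0.02, -0.0, 0.0, 0.0]
[-3.24, 0.26, 0.02, -0.0, 0.0, 0.0]
[-3.24, 0.26, 0.02, -0.0, 0.0, 0.0]
[-3.24, 0.27, 0.02, -0.0, 0.0, 0.0]
[-3.24, 0.27, 0.02, -0.0, 0.0, 0.0]
[-3.24, 0.27, 0.02, -0.0, 0.0, 0.0]
[-3.24, 0.27, 0.02, -0.0, 0.0, 0.0]
```

```bash

python3 -m pendant '[[[0,0,-0.1,0,0,0,100],[0,0,0,0,0,0,100],[0,0,0,0,0,0,100]]]'
python3 - <<'E'
from h import *
kp=campose('wrist');im=bot.camera('wrist');np.save("w8kp.npy",kp[1]);cv2.imwrite("pics/w8.png",im[:,:,::-1])
for d in bot.masks_of('wrist','cell_center')[:2]: print(d['confidence'],d['extent'])
t=np.linspace(0,6.28,24)
for z in(.0615,0):
    q=proj('wrist',[[.454+.017*np.cos(a),.3707+.017*np.sin(a),z] for a in t],kp); print(z,q.min(0),q.max(0))
print(kp[1][:3,3],bot.get_obs()["ee_pos"])
e=bot.masks_of('wrist','cell_center')[0]['extent']
c=im[int(e[1])-40:int(e[3])+40,int(e[0])-50:int(e[2])+50]
cv2.imwrite("pics/w8c.png",cv2.resize(c,None,fx=3,fy=3,interpolation=2)[:,:,::-1])
E
```

```text
time: 17.98
ee_pos: [0.4527, 0.371, 0.1747]
tcp_rot: [179.9, 0.0, 95.9]
wrist_force: [0.3, 0.6, -0.1]
opening: 0.0646
0.8 [288.8, 187.6, 336.1, 246.7]
0.0615 [289.6992 202.6578] [335.8573 246.9947]
0 [293.5363 186.1517] [332.0541 223.747 ]
[0.4455 0.4542 0.3428] [0.4523 0.3707 0.1737]
```

The cell has not moved, and the jaws closed over its top. So the real fingertips sit some 15–25 mm behind the reported TCP, which also explains the first miss. I'll grasp at a TCP height of 0.018.

```bash

python3 -m pendant '[[[0,0,3,0,0,0,100],[0,0,3,0,0,0,100],[0,0,3,0,0,0,100],[0,0,2,0,0,0,100],[0,0,0,0,0,0,100]]]'
python3 -m pendant '[[[0,0,0,0,0,0,100]]]'
python3 -c "
from h import *
rows([.454,.3707,.018],95.8,3)"
```

```text
time: 18.55
ee_pos: [0.4505, 0.3691, 0.0551]
tcp_rot: [-179.8, 0.2, 95.9]
wrist_force: [-1.2, -0.3, 0.1]
opening: 0.0854
time: 18.63
ee_pos: [0.4497, 0.3684, 0.0539]
tcp_rot: [-179.6, 0.3, 95.9]
wrist_force: [-0.3, 0.7, 0.9]
opening: 0.0852
[0.07, 0.16, 1.19, -0.002, 0.002, 0.0]
[0.07, 0.16, 1.19, -0.002, 0.002, 0.0]
[0.06, 0.15, 1.19, -0.002, 0.002, 0.0]
```

```bash

python3 -m pendant '[[[0.1,0.2,1,-0.003,0.002,0,100],[0.1,0.2,1,-0.003,0.002,0,100],[0,0.1,1,0,0,0,100],[0,0,0.4,0,0,0,100],[0,0,0,0,0,0,100]]]'
python3 -c "
from h import *
rows([.454,.3707,.018],95.8,1)"
```

```text
time: 19.05
ee_pos: [0.4561, 0.3721, 0.0197]
tcp_rot: [179.8, -0.1, 95.9]
wrist_force: [-0.2, 1.1, -0.7]
opening: 0.0855
[-0.12, -0.23, 0.17, 0.003, -0.001, 0.001]
```

```bash

python3 -m pendant '[[[-0.15,-0.25,0.2,0.003,0,0,100],[0,0,0,0,0,0,46],[0,0,0,0,0,0,46],[0,0,0,0,0,0,46]]]' 40
python3 -m pendant '[[[0,0,0,0,0,0,46]]]'
python3 -m pendant '[[[0,0,0,0,0,0,34],[0,0,0,0,0,0,34],[0,0,0,0,0,0,34]]]' 40
```

```text
time: 19.38
ee_pos: [0.4541, 0.3705, 0.0186]
tcp_rot: [179.9, -0.1, 95.9]
wrist_force: [-0.5, 0.5, -0.5]
opening: 0.0519
time: 19.47
ee_pos: [0.4542, 0.3707, 0.0191]
tcp_rot: [179.9, -0.1, 95.9]
wrist_force: [-1.9, -0.5, 0.8]
opening: 0.0396
time: 19.72
ee_pos: [0.4543, 0.3708, 0.0197]
tcp_rot: [179.9, -0.1, 95.9]
wrist_force: [0.1, 0.1, -1.3]
opening: 0.0324
```

```bash

python3 -m pendant '[[[0,0,-1.5,0,0,0,34],[0,0,-3,0,0,0,34],[0,0,-3.5,0,0,0,34],[0,0,-3.5,0,0,0,34],[0,0,-2,0,0,0,34]]]'
python3 -c "
from h import *
rows([.528,-.0456,.155],95.8,13)"
```

```text
time: 20.13
ee_pos: [0.4508, 0.3677, 0.1516]
tcp_rot: [-179.5, 0.3, 95.9]
wrist_force: [-0.0, 0.1, -0.8]
opening: 0.0325
[-3.22, 0.27, -0.01, -0.001, 0.0, 0.0]
[-3.22, 0.27, -0.01, -0.001, 0.0, 0.0]
[-3.22, 0.27, -0.01, -0.001, 0.0, 0.0]
[-3.22, 0.27, -0.01, -0.001, 0.0, 0.0]
[-3.22, 0.27, -0.02, -0.001, 0.0, 0.0]
[-3.22, 0.27, -0.02, -0.001, 0.0, 0.0]
[-3.22, 0.27, -0.02, -0.001, 0.0, 0.0]
[-3.22, 0.27, -0.02, -0.001, 0.0, 0.0]
[-3.22, 0.27, -0.02, -0.001, 0.0, 0.0]
[-3.22, 0.27, -0.02, -0.001, 0.0, 0.0]
[-3.22, 0.27, -0.02, -0.001, 0.0, 0.0]
[-3.22, 0.27, -0.02, -0.001, 0.0, 0.0]
[-3.22, 0.27, -0.03, -0.001, 0.0, 0.0]
```

```bash

python3 -m pendant '[[[-3,0.3,-0.1,0,0,0,34],[-3.2,0.3,0,0,0,0,34],[-3.2,0.3,0,0,0,0,34],[-3.2,0.3,0,0,0,0,34],[-3.2,0.3,0,0,0,0,34]]]' >/dev/null
python3 -m pendant '[[[-3.2,0.3,-0.1,0,0,0,34],[-3.2,0.3,0,0,0,0,34],[-3.2,0.3,0,0,0,0,34],[-3.2,0.3,0,0,0,0,34],[-3.2,0.3,0,0,0,0,34]]]'
python3 -m pendant '[[[-3.2,0.2,0,0,0,0,34],[-2.5,0.2,0,0,0,0,34],[-1,0,0,0,0,0,34],[0,0,0,0,0,0,34],[0,0,0,0,0,0,34]]]'
python3 -c "
from h import *
rows([.528,-.0456,.155],95.8,1)"
```

```text
time: 20.97
ee_pos: [0.517, 0.0488, 0.16]
tcp_rot: [180.0, -0.0, 96.5]
wrist_force: [-0.3, -0.6, -1.5]
opening: 0.0323
time: 21.38
ee_pos: [0.5289, -0.0266, 0.1592]
tcp_rot: [-180.0, 0.1, 96.0]
wrist_force: [0.5, -0.1, -2.0]
opening: 0.0322
[-1.88, -0.29, 0.42, -0.0, 0.001, 0.004]
```

```bash

python3 -m pendant '[[[-1.5,-0.2,0.4,0,0,0.003,34],[-0.6,-0.1,0,0,0,0,34],[0,0,0,0,0,0,34],[0,0,0,0,0,0,34]]]'
python3 - <<'E'
from h import *
rows([.528,-.0456,.12],95.8,1)
kp=campose("wrist"); im=bot.camera("wrist"); np.save("w9kp.npy",kp[1])
print([ (t,[d["extent"] for d in bot.masks_of("wrist",t)[:1]]) for t in ("block_center","cell_center")])
p=bot.get_obs()["ee_pos"]; tt=np.linspace(0,6.28,24)
q=proj("wrist",[[p[0]+.017*np.cos(a),p[1]+.017*np.sin(a),p[2]-.0197+.0615] for a in tt],kp); print("cell pred top",q.min(0),q.max(0))
cv2.imwrite("pics/w9.png",cv2.resize(im[100:440,200:440],None,fx=2.3,fy=1.75,interpolation=2)[:,:,::-1])
E
```

```text
time: 21.72
ee_pos: [0.5278, -0.0445, 0.1551]
tcp_rot: [-180.0, -0.0, 96.1]
wrist_force: [0.6, 0.3, -1.0]
opening: 0.032
[-0.11, 0.01, 3.51, -0.001, -0.0, 0.004]
[('block_center', [[270.8, 151.6, 359.6, 222.5]]), ('cell_center', [[270.2, 247.6, 359.7, 386.3]])]
cell pred top [263.3923 303.7847] [355.6892 383.4357]
```

View pics/w9.png

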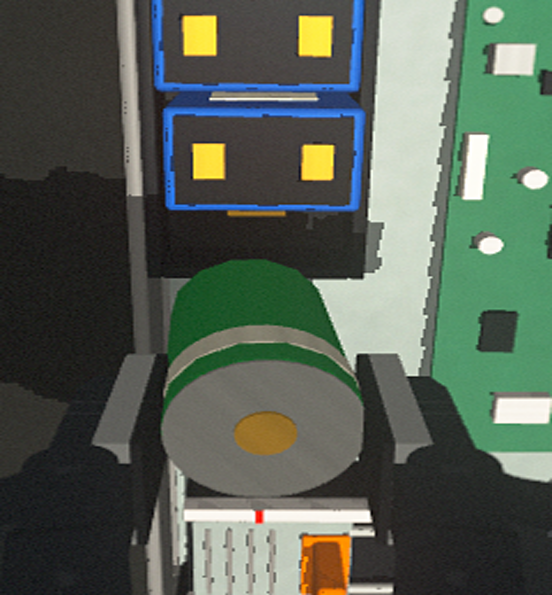

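```bash
python3 - <<'E'
from h import *
kp=(bot.get_calibration("wrist"),np.load("w9kp.npy")); y=np.radians(5.8)
f=lambda L:[(200+a/2.3,100+b/1.75) for a,b in L]
for n,c,z in (("blk",[(165,112),(362,108),(358,210),(167,210)],.09),("blk R edge",[(167,210),(358,210)],.09),("wallR outer",[(170,277),(364,277)],.048),("cell top",[(262,427)],.1551-.0197+.0615)):
    m=ray("wrist",f(c),z,kp).mean(0); d=m[:2]-np.array([.524,-.007]); print(n,m,d@[np.cos(y),np.sin(y)],d@[-np.sin(y),np.cos(y)])
d=bot.get_obs()["ee_pos"][:2]-np.array([.524,-.007]);print(d@[np.cos(y),np.sin(y)],d@[-np.sin(y),np.cos(y)])
E
```

```text
blk [ 0.5261 -0.01    0.09  ] 0.0018111633893030945 -0.003246930564368909
blk R edge [ 0.5278 -0.0271  0.09  ] 0.001778948807705031 -0.020406106088401686
wallR outer [ 0.5337 -0.068   0.048 ] 0.003463599295071063 -0.061626767636076024
cell top [ 0.5294 -0.0439  0.1969] 0.0016775541065502562 -0.037275816771510505
0.00013007052771525307 -0.03772619326865746
```

The gap left for the cell is only about 36 mm. Before lowering it, I'll use the held cell's lower edge to nudge the loose block about 2 mm toward its neighbour, keeping the cell just above the wall.

```bash
cat > r2.py <<'E'
from h import *
o=bot.get_obs(); p=o["ee_pos"]; y=np.radians(5.8); d=p[:2]-np.array([.524,-.007]); print("x',y' mm",1000*(d@[np.cos(y),np.sin(y)]),1000*(d@[-np.sin(y),np.cos(y)]),"z",p[2],o["tcp_rot"],o["wrist_force"],"t",o["time"])
E
python3 -m pendant '[[[-0.6,-0.1,0.5,0,0,0.004,34],[0,-0.1,1.5,0.002,0,0,34],[0,-0.1,1.5,0.002,0,0,34],[0,-0.1,1.5,0.002,0,0,34],[0,0,0,0,0,0,34]]]' >/dev/null
python3 -m pendant '[[[0,0,0,0,0,0,34]]]' >/dev/null; python3 r2.py
```

```text
x',y' mm -3.3707289967687766 -43.198935916739316 z 0.10361008343314856 [-179.7559    0.0227   95.9608] [ 0.1396  0.4354 -0.801 ] t 22.3667
```

```bash

python3 -m pendant '[[[0.1,0.1,1.2,-0.002,0,0.002,34],[0,0.1,1.2,0,0,0,34],[0,0,0.6,0,0,0,34],[0,0,0,0,0,0,34]]]' >/dev/null; python3 r2.py
```

```text
x',y' mm -0.32001653219296206 -42.28019544068605 z 0.07244322475724296 [179.979    0.0474  95.8349] [ 0.0571 -0.5761 -1.6056] t 22.7
```

```bash

python3 -m pendant '[[[0.4,0,0,0,0,0,34],[0,0,0,0,0,0,34]]]' >/dev/null; python3 r2.py
python3 -m pendant '[[[0.3,0,0,0,0,0,34],[0,0,0,0,0,0,34]]]' >/dev/null; python3 r2.py
```

```text
x',y' mm -0.48584620386300054 -38.046336960971345 z 0.07211624564685898 [-179.9878    0.0436   95.8154] [-0.4998  1.1003 -1.2657] t 22.8667
x',y' mm -0.10131546504477379 -35.123409324071844 z 0.0729675870617526 [179.9544   0.1121  95.8094] [-0.0343 -0.6118 -1.852 ] t 23.0333
```

```bash

python3 -m pendant '[[[-0.3,0,0,0,0,0,34],[0,0,0,0,0,0,34],[0,0,0,0,0,0,34]]]' >/dev/null; python3 r2.py
python3 - <<'E'
from h import *
kp=campose("wrist"); im=bot.camera("wrist"); cv2.imwrite("pics/w10.png",im[:,:,::-1])
for t in ("block_center","block_in_center","cell_center"): print(t,[np.round(d["extent"],1) for d in bot.masks_of("wrist",t)[:2]])
y=np.radians(5.8);ex=np.array([np.cos(y),np.sin(y),0]);ey=np.array([-ex[1],ex[0],0]);g=np.array([.524,-.007,.09])
for c in (-.0029,-.0005): print(c,proj("wrist",[g+.0018*ex+c*ey+a*.026*ex+b*.018*ey for a,b in((-1,1),(1,1),(1,-1),(-1,-1))],kp).round(1).tolist())
E
```

```text
x',y' mm 0.4130995121664936 -38.069377867552824 z 0.07389666207092431 [179.8699   0.107   95.8481] [-0.1285  0.6664 -2.4392] t 23.2833
block_center [array([249.2, 175.7, 380.8, 271.8]), array([  0.4, 422.1,  69.6, 479. ])]
block_in_center [array([236. ,  71.6, 382.9, 172.5])]
cell_center [array([270.6, 271.6, 361.1, 385.4])]
-0.0029 [[245.7, 187.9], [380.9, 187.9], [376.1, 274.0], [250.4, 274.0]]
-0.0005 [[245.3, 181.7], [381.3, 181.7], [376.4, 268.6], [250.1, 268.7]]
```

```bash
python3 - <<'E'
import cv2
im=cv2.imread("pics/w10.png")
for c in (256,262,268,366,372): print(c,[(r,im[r,c].tolist()) for r in range(258,282,2)])
E
```

```text
256 [(258, [224, 121, 54]), (260, [106, 59, 32]), (262, [112, 64, 38]), (264, [137, 75, 36]), (266, [137, 73, 36]), (268, [134, 74, 40]), (270, [128, 70, 36]), (272, [48, 35, 31]), (274, [30, 33, 31]), (276, [23, 26, 30]), (278, [30, 32, 34]), (280, [25, 30, 32])]
262 [(258, [26, 31, 37]), (260, [27, 34, 41]), (262, [31, 32, 41]), (264, [34, 32, 40]), (266, [33, 33, 41]), (268, [135, 73, 35]), (270, [124, 68, 35]), (272, [56, 44, 45]), (274, [34, 39, 40]), (276, [36, 37, 40]), (278, [32, 34, 37]), (280, [36, 38, 41])]
268 [(258, [25, 30, 38]), (260, [35, 39, 44]), (262, [36, 40, 42]), (264, [31, 31, 39]), (266, [32, 35, 41]), (268, [110, 67, 44]), (270, [127, 69, 38]), (272, [58, 44, 41]), (274, [31, 33, 38]), (276, [35, 41, 42]), (278, [35, 41, 41]), (280, [37, 39, 42])]
366 [(258, [67, 68, 69]), (260, [65, 68, 70]), (262, [66, 69, 68]), (264, [63, 68, 69]), (266, [64, 70, 70]), (268, [100, 80, 66]), (270, [246, 139, 57]), (272, [165, 95, 57]), (274, [44, 49, 49]), (276, [46, 46, 49]), (278, [47, 53, 53]), (280, [43, 48, 47])]
372 [(258, [238, 134, 58]), (260, [235, 131, 58]), (262, [235, 132, 61]), (264, [234, 129, 60]), (266, [234, 127, 60]), (268, [231, 125, 59]), (270, [232, 128, 56]), (272, [116, 76, 52]), (274, [45, 47, 52]), (276, [47, 54, 54]), (278, [46, 49, 53]), (280, [51, 57, 57])]
```

```bash

python3 -m pendant '[[[0.25,-0.05,0.2,0.002,0,0,34],[0.2,0,0,0,0,0,34],[0,0,0,0,0,0,34]]]' >/dev/null; python3 r2.py
python3 -m pendant '[[[0,0,0,0,0,0,34]]]' >/dev/null; python3 r2.py
python3 -m pendant '[[[-0.3,0,0,0,0,0,34],[-0.1,0,0,0,0,0,34],[0,0,0,0,0,0,34]]]' >/dev/null; python3 r2.py
python3 - <<'E'
from h import *
kp=campose("wrist"); im=bot.camera("wrist")[:,:,::-1]; cv2.imwrite("pics/w11.png",im)
y=np.radians(5.8)
for c in (258,264,368):
    col=im[230:300,c].astype(int); blue=(col[:,0]-col[:,2]>40); r=230+np.where(blue)[0].max(); d=ray("wrist",[(c,r+.5)],.09,kp)[0,:2]-np.array([.524,-.007]); print(c,r,d@[-np.sin(y),np.cos(y)])
print([np.round(d["extent"],1) for d in bot.masks_of("wrist","block_in_center")[:2]])
E
```

```text
x',y' mm 0.008892187661253909 -34.248293760410874 z 0.07202993268199429 [179.9701   0.2415  95.7937] [ 0.3701 -2.8178 -0.1033] t 23.7333
x',y' mm -0.024111651429379672 -34.318443630642186 z 0.07206219367704189 [179.9718   0.2672  95.8003] [-0.0999 -2.6693 -0.8137] t 23.8167
x',y' mm -0.1770921766845823 -37.96373711499513 z 0.07170107554956798 [179.999    0.186   95.8365] [-0.5379 -0.4513 -1.3677] t 24.0667
258 274 -0.020024406900953622
264 274 -0.020021856064081422
368 274 -0.020005150999169042
[array([236.2,  73.3, 388.1, 174.9]), array([  3.9, 422.9,  68.1, 480. ])]
```

```bash

python3 -m pendant '[[[0.3,0,0.1,0,0.002,0,34],[0.3,0,0,0,0.002,0,34],[0.25,0,0,0,0,0,34],[0,0,0,0,0,0,34]]]' >/dev/null; python3 r2.py
python3 - <<'E'
from h import *
kp=campose("wrist"); im=bot.camera("wrist")[:,:,::-1]; cv2.imwrite("pics/w12.png",im)
y=np.radians(5.8)
for c in (258,264,368):
    col=im[230:300,c].astype(int); blue=(col[:,0]-col[:,2]>40); r=230+np.where(blue)[0].max(); d=ray("wrist",[(c,r+.5)],.09,kp)[0,:2]-np.array([.524,-.007]); print(c,r,d@[-np.sin(y),np.cos(y)])
E
python3 -m pendant '[[[-0.4,0,0,0,0,0,34],[-0.2,0,0,0,0,0,34],[0,0,0,0,0,0,34]]]' >/dev/null; python3 r2.py
python3 - <<'E'
from h import *
kp=campose("wrist"); im=bot.camera("wrist")[:,:,::-1]; cv2.imwrite("pics/w13.png",im)
y=np.radians(5.8)
for c in (258,264,368):
    col=im[230:300,c].astype(int); blue=(col[:,0]-col[:,2]>40); r=230+np.where(blue)[0].max(); d=ray("wrist",[(c,r+.5)],.09,kp)[0,:2]-np.array([.524,-.007]); print(c,r,d@[-np.sin(y),np.cos(y)])
print([np.round(d["extent"],1) for d in bot.masks_of("wrist","cell_center")[:2]])
p=bot.get_obs()["ee_pos"]; tt=np.linspace(0,6.28,24)
q=proj("wrist",[[p[0]+.017*np.cos(a),p[1]+.017*np.sin(a),p[2]-.0197+.0615] for a in tt],kp); print("cell pred top",q.min(0),q.max(0))
E
```

```text
x',y' mm 0.12410032465747631 -29.97138733105726 z 0.0711937459881847 [179.9488   0.1052  95.7678] [ 0.3412 -1.3765 -2.314 ] t 24.5
258 276 -0.012696762420877899
264 276 -0.01269800726411505
368 277 -0.013193079446194377
x',y' mm -0.06086862877298182 -35.36410623467703 z 0.07075645839203427 [179.9801  -0.0296  95.8433] [ 0.2324 -0.043  -1.6545] t 24.8
258 269 -0.014918368361150193
264 269 -0.01491610511407085
368 270 -0.01533716198361237
[array([272.2, 268.1, 359.7, 383.1])]
cell pred top [263.0328 303.1749] [355.2235 382.8172]
```

The block's right face is now at y' = −15 mm, leaving about 41 mm for the 34 mm cell. Lowering it now.

```bash

python3 -m pendant '[[[-0.05,-0.1,0.8,0.002,0,0,34],[0,-0.05,0.8,0.001,0,0,34],[0,0,0.4,0,0,0,34],[0,0,0,0,0,0,34]]]' >/dev/null; python3 r2.py
```

```text
x',y' mm -1.9434006563798345 -35.449901448174494 z 0.04824924250281439 [-179.8036   -0.0679   95.842 ] [ 0.3694  0.078  -0.8151] t 25.2333
```

```bash

python3 -m pendant '[[[0,0.1,0.4,-0.002,0,0,34],[0,0,0.3,0,0,0,34],[0,0,0.1,0,0,0,34]]]' >/dev/null; python3 r2.py
python3 -m pendant '[[[0,0,0.2,0,0,0,34],[0,0,0,0,0,0,34]]]' >/dev/null; python3 r2.py
```

```text
x',y' mm -1.072290739913052 -35.319737530925096 z 0.03934658597152194 [-179.9048   -0.0746   95.849 ] [-3.1629 -1.4478 12.786 ] t 25.4833
x',y' mm -0.6251817009417784 -35.66266398785385 z 0.040057739074810986 [179.9624  -0.0116  95.8393] [-0.2106  0.0405 -2.0342] t 25.65
```

```bash

python3 -m pendant '[[[0,0,0.1,0,0,0,36],[0,0,0,0,0,0,40],[0,0,0,0,0,0,46],[0,0,0,0,0,0,54],[0,0,0,0,0,0,58]]]'; python3 r2.py
python3 -m pendant '[[[0,0,-1.5,0,0,0,58],[0,0,-3,0,0,0,58],[0,0,-3,0,0,0,58],[0,0,-3,0,0,0,58],[0,0,-1,0,0,0,58]]]'
python3 -m pendant '[[[0,0,0,0,0,0,58],[0,0,0,0,0,0,58]]]'
python3 - <<'E'
from h import *
kp=campose("wrist"); im=bot.camera("wrist"); np.save("w14kp.npy",kp[1]); cv2.imwrite("pics/w14.png",im[:,:,::-1])
y=np.radians(5.8); ex=np.array([np.cos(y),np.sin(y),0]);ey=np.array([-ex[1],ex[0],0]);g=np.array([.524,-.007,0])
for t,z in (("block_in_center",.09),("block_center",.09),("cell_center",.0815)):
    for d in bot.masks_of("wrist",t)[:1]: print(t,d["confidence"],np.round(d["extent"],1))
    for d in bot.mark_of("wrist",t)[:1]:
        q=ray("wrist",d["uv"],{.09:.055,.0815:.05075}[z],kp)[0]-g; print("  mark x'y'",q@ex,q@ey)
tt=np.linspace(0,6.28,24)
for n,z in (("top",.0815),("bottom",.02)):
    q=proj("wrist",[g-.036*ey+[.017*np.cos(a),.017*np.sin(a),z] for a in tt],kp); print("cell pred",n,q.min(0),q.max(0))
E
```

```text
time: 26.07
ee_pos: [0.5276, -0.0425, 0.0393]
tcp_rot: [179.9, -0.0, 95.8]
wrist_force: [-0.7, 0.1, -0.5]
opening: 0.0497
x',y' mm -0.04030304848608014 -35.69099212812116 z 0.039345267167236575 [179.8763  -0.0027  95.846 ] [-0.697   0.1362 -0.5487] t 26.0667
time: 26.48
ee_pos: [0.5247, -0.0422, 0.1541]
tcp_rot: [-179.6, -0.1, 95.9]
wrist_force: [0.6, 0.3, 0.9]
opening: 0.0499
time: 26.65
ee_pos: [0.5262, -0.0423, 0.1565]
tcp_rot: [-179.9, -0.0, 95.9]
wrist_force: [-0.7, -1.2, -1.1]
opening: 0.0497
block_in_center 0.9 [264.   91.6 361.5 154.1]
block_center 0.75 [272.2 155.  362.2 215.6]
cell_center 0.55 [284.3 215.  337.9 267. ]
  mark x'y' -0.003890976095508905 -0.03677733532385366
cell pred top [287.0744 217.1606] [339.6955 267.0105]
cell pred bottom [292.0634 196.1039] [334.9807 237.612 ]
```

View pics/w14.png

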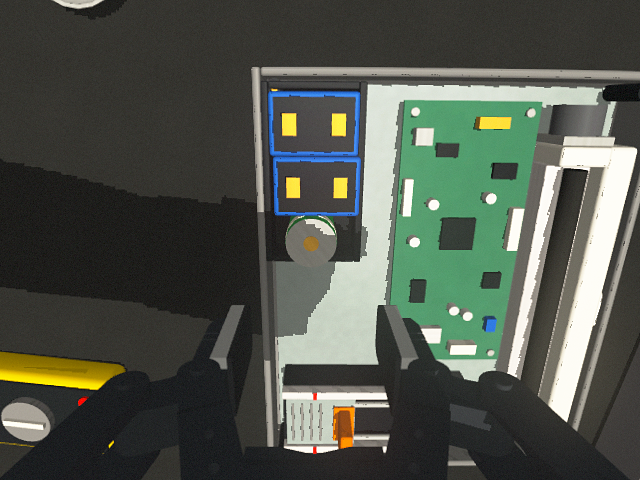

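All three units stand in one row in the bay: blocks at rows 93–155 and 158–215, and the cell's top disc at (310,241). The shutter is still shut. Now I'll move over the tab and refine its position by its orange colour.

```bash

python3 -m pendant '[[[-3,0.2,0,0,0,0,60],[-3.5,0.3,0,0,0,0,60],[-3.5,0.3,0,0,0,0,60],[-3.5,0.3,0,0,0,0,60],[-3,0.3,0,0,0,0,60]]]' >/dev/null
python3 -m pendant '[[[-0.8,0.2,0,0,0,0,60],[0,0,0,0,0,0,60],[0,0,0,0,0,0,60]]]'
cat > tab.py <<'E'
from h import *
kp=campose("wrist"); im=bot.camera("wrist").astype(int); r,g,b=im[...,0],im[...,1],im[...,2]
m=((r>120)&(r-b>100)&(r-g>60)&(g-b>15)).astype(np.uint8); m[:200]=0
n,l,s,c=cv2.connectedComponentsWithStats(m); 
for i in range(1,n):
    if s[i,4]>150:
        print(s[i],c[i]); mm=l==i
        for rr in range(s[i,1],s[i,1]+s[i,3],8): q=np.where(mm[rr])[0]; print(rr,q.min(),q.max(),end="; ")
        print()
np.save("tab.npy",m); cv2.imwrite("pics/tab.png",im[:,:,::-1])
P=bot.get_obs(); print(P["ee_pos"],P["tcp_rot"],P["wrist_force"],P["time"])
y=np.radians(5.8); ex=np.array([np.cos(y),np.sin(y),0]);ey=np.array([-ex[1],ex[0],0])
import sys
c=np.array([float(sys.argv[1]),float(sys.argv[2]),0])
for z in (.08,.046): print(z,proj("wrist",[c+a*.005*ex+b*.016*ey+[0,0,z] for a,b in((-1,1),(1,1),(1,-1),(-1,-1))],kp).round(1).tolist())
print("tab marks",[(ray("wrist",d["uv"],.08,kp)[0],d["uv"],d["confidence"]) for d in bot.mark_of("wrist","tab")[:2]])
E
python3 tab.py .5716 -.2169; python3 -c "
from h import *
rows([.5716,-.2169,.10],95.8)"
```

```text
time: 27.67
ee_pos: [0.5589, -0.2184, 0.1503]
tcp_rot: [-179.5, -0.3, 96.0]
wrist_force: [0.4, 0.6, -0.1]
opening: 0.0514
[ 318  207   26   61 1314] [330.7511 234.7854]
207 319 343; 215 318 343; 223 319 343; 231 319 342; 239 318 342; 247 318 342; 255 325 338; 263 325 338; 
[ 0.5588 -0.2179  0.1503] [-179.4721   -0.2531   96.0832] [-0.3107  0.548   0.0218] 27.7167
0.08 [[324.7, 220.0], [340.8, 220.1], [339.6, 268.0], [324.0, 267.9]]
0.046 [[323.8, 206.9], [338.1, 207.0], [337.1, 250.0], [323.3, 249.9]]
tab marks [(array([ 0.5714, -0.218 ,  0.08  ]), [331.8, 246.1], 0.69), (array([ 0.5361, -0.2095,  0.08  ]), [277.1, 227.5], 0.59)]
[-0.06, 0.65, 2.53, -0.004, -0.002, 0.003]
[-0.05, 0.64, 2.53, -0.004, -0.002, 0.003][ WARN:0@1.337] global loadsave.cpp:1063 imwrite_ Unsupported depth image for selected encoder is fallbacked to CV_8U.
```

```bash

python3 -m pendant '[[[0,0.6,2,-0.004,-0.002,0.002,60],[0,0.6,2,-0.004,-0.002,0.002,60],[0,0,2,0,0,0,60],[0,0,0,0,0,0,60],[0,0,0,0,0,0,60]]]'
python3 -c "
from h import *
rows([.571,-.217,.046],95.8,3)"
```

```text
time: 28.18
ee_pos: [0.5716, -0.2092, 0.0918]
tcp_rot: [179.8, 0.1, 96.3]
wrist_force: [0.4, -0.6, 0.8]
opening: 0.0511
[-0.25, -0.06, 1.53, 0.001, 0.0, 0.003]
[-0.25, -0.05, 1.53, 0.001, 0.0, 0.003]
[-0.26, -0.05, 1.53, 0.001, 0.0, 0.003]
```

```bash

python3 -m pendant '[[[-0.3,-0.1,1.3,0,0,0.003,60],[-0.3,-0.1,1.3,0,0,0.003,60],[-0.2,-0.1,1,0,0,0.002,60],[0,0,0,0,0,0,60],[0,0,0,0,0,0,60]]]'
python3 -c "
from h import *
rows([.571,-.217,.046],95.8,1)"
```

```text
time: 28.6
ee_pos: [0.5705, -0.2169, 0.056]
tcp_rot: [179.6, 0.1, 95.9]
wrist_force: [-0.1, 1.0, 0.8]
opening: 0.0513
[-0.02, 0.05, 1.0, 0.007, 0.002, 0.002]
```

```bash

python3 -m pendant '[[[0,0,0.8,0.005,0,0.002,60],[0,0,0.3,0.002,0,0,60],[0,0,0,0,0,0,60]]]'
python3 -m pendant '[[[0,0,0,0,0,0,30],[0,0,0,0,0,0,30],[0,0,0,0,0,0,22]]]' 30; python3 tab.py .571 -.217
```

```text
time: 28.85
ee_pos: [0.5707, -0.2175, 0.0447]
tcp_rot: [180.0, 0.2, 95.8]
wrist_force: [-0.9, 0.4, -0.4]
opening: 0.0516
time: 29.1
ee_pos: [0.5709, -0.2175, 0.0448]
tcp_rot: [180.0, 0.2, 95.8]
wrist_force: [0.7, -0.6, 0.1]
opening: 0.0192
[ 292  261   40  107 3388] [311.1198 310.7161]
261 293 329; 269 292 330; 277 292 330; 285 292 330; 293 292 330; 301 293 330; 309 293 330; 317 293 330; 325 293 329; 333 299 323; 341 299 323; 349 299 323; 357 299 323; 365 300 322; 
[ 0.571  -0.2175  0.0449] [179.9855   0.1668  95.7629] [-0.0752  0.8824  0.8676] 29.15
0.08 [[296.1, 296.6], [323.2, 296.6], [322.6, 369.3], [297.3, 369.3]]
0.046 [[299.2, 262.0], [321.4, 262.0], [321.0, 324.4], [300.0, 324.5]]
tab marks [(array([ 0.5724, -0.2179,  0.08  ]), [313.1, 336.5], 0.67)][ WARN:0@1.621] global loadsave.cpp:1063 imwrite_ Unsupported depth image for selected encoder is fallbacked to CV_8U.
```

```bash

python3 -m pendant '[[[0,0,0,0,0,0,12],[0,0,0,0,0,0,5],[0,0,0,0,0,0,5],[0,0,0,0,0,0,5]]]' 40; python3 r2.py
```

```text
time: 29.53
ee_pos: [0.5699, -0.2177, 0.0452]
tcp_rot: [-179.9, 0.2, 95.7]
wrist_force: [0.6, 0.1, 0.0]
opening: 0.0085
x',y' mm 24.371490263168514 -214.21478015259072 z 0.04516814215473527 [-179.9146    0.1735   95.7382] [0.5711 0.0682 0.0448] t 29.5333
```

```bash

python3 -m pendant '[[[0,0.5,0,0,0,0,2],[0,0.5,0,0,0,0,2]]]' 60; python3 r2.py
python3 -m pendant '[[[0,0.4,0,0,0,0,2],[0,0,0,0,0,0,2]]]'; python3 r2.py
```

```text
time: 29.7
ee_pos: [0.5786, -0.2168, 0.0452]
tcp_rot: [-179.8, 0.2, 95.7]
wrist_force: [-5.8, -0.6, 2.5]
opening: 0.0079
x',y' mm 33.13058772793907 -214.25803771009734 z 0.04520020728094725 [-179.7817    0.1677   95.6931] [-5.7768 -0.6106  2.535 ] t 29.7
time: 29.87
ee_pos: [0.5823, -0.2164, 0.0451]
tcp_rot: [-179.6, 0.2, 95.7]
wrist_force: [-5.4, 1.0, 3.6]
opening: 0.0077
x',y' mm 36.833591656688114 -214.2584985425741 z 0.04514856523913904 [-179.6453    0.1709   95.6757] [-5.4377  1.0132  3.5564] t 29.8667
```

```bash

python3 -m pendant '[[[0,0.4,0,-0.004,0,0,2],[0,0.4,0,-0.002,0,0,2],[0,0,0,0,0,0,2]]]'; python3 r2.py
python3 -m pendant '[[[0,0.3,0,0,0,0,2],[0,0,0,0,0,0,2],[0,0,0,0,0,0,2]]]'; python3 tab.py .5949 -.2151; python3 r2.py
```

```text
time: 30.12
ee_pos: [0.5887, -0.2158, 0.0452]
tcp_rot: [-179.7, 0.2, 95.6]
wrist_force: [-6.9, -0.7, 2.4]
opening: 0.0077
x',y' mm 43.31472316927892 -214.28366622379528 z 0.04516141944679764 [-179.7398    0.1679   95.6421] [-6.917  -0.6635  2.3554] t 30.1167
time: 30.37
ee_pos: [0.5899, -0.2157, 0.0451]
tcp_rot: [-179.5, 0.2, 95.6]
wrist_force: [-6.8, -1.0, 2.9]
opening: 0.0079
[ 294  261   40  107 2186] [313.7392 312.7457]
261 296 332; 269 295 333; 277 295 333; 285 295 333; 293 295 332; 301 301 325; 309 304 323; 317 304 323; 325 304 323; 333 304 323; 341 304 323; 349 304 323; 357 304 323; 365 304 323; 
[ 0.5898 -0.2157  0.0452] [-179.4558    0.1669   95.6134] [-7.1915  0.042   3.3687] 30.4167
0.08 [[308.6, 297.3], [335.6, 297.3], [334.4, 369.8], [309.2, 369.7]]
0.046 [[310.1, 262.6], [332.3, 262.7], [331.5, 325.0], [310.5, 324.9]]
tab marks [(array([ 0.5913, -0.2152,  0.08  ]), [312.6, 334.2], 0.98)]
x',y' mm 44.37437635262343 -214.27171282218814 z 0.045189441862233046 [-179.4635    0.1636   95.61  ] [-6.9875 -0.6577  3.159 ] t 30.4667[ WARN:0@1.273] global loadsave.cpp:1063 imwrite_ Unsupported depth image for selected encoder is fallbacked to CV_8U.
```

```bash

python3 -m pendant '[[[0,0.4,0,-0.004,0,0,2],[0,0.3,0,-0.003,0,0,2],[0,0,0,0,0,0,2],[0,0,0,0,0,0,2]]]'; python3 tab.py .5949 -.2151; python3 r2.py
```

```text
time: 30.8
ee_pos: [0.5937, -0.2153, 0.0451]
tcp_rot: [-179.5, 0.2, 95.6]
wrist_force: [-7.1, -0.7, 2.6]
opening: 0.008
[294 261  40  40 717] [314.3696 276.6681]
261 296 331; 269 295 333; 277 295 333; 285 295 333; 293 295 332; 
[ 301  296   25   72 1456] [313.4306 330.4794]
296 305 321; 304 301 325; 312 304 323; 320 304 323; 328 304 323; 336 304 323; 344 304 323; 352 304 323; 360 304 323; 
[ 0.5936 -0.2153  0.0452] [-179.4548    0.1555   95.5533] [-7.5168  0.0867  3.9941] 30.85
0.08 [[298.1, 297.2], [325.2, 297.3], [324.7, 369.8], [299.5, 369.7]]
0.046 [[301.6, 262.7], [323.8, 262.6], [323.5, 325.0], [302.5, 324.9]]
tab marks [(array([ 0.596 , -0.2142,  0.08  ]), [314.9, 332.9], 0.84)]
x',y' mm 48.193262593179654 -214.29209767604559 z 0.0451513311270244 [-179.4578    0.1518   95.5512] [-7.4274 -0.8332  2.9086] t 30.9[ WARN:0@1.432] global loadsave.cpp:1063 imwrite_ Unsupported depth image for selected encoder is fallbacked to CV_8U.
```

```bash

python3 -m pendant '[[[0,0.2,0,-0.003,0,0,2],[0,0,0,0,0,0,2],[0,0,0,0,0,0,2],[0,0,0,0,0,0,2],[0,0,0,0,0,0,2]]]'; python3 r2.py
python3 -m pendant '[[[0,0,0,0,0,0,2],[0,0,0,0,0,0,2],[0,0,0,0,0,0,2],[0,0,0,0,0,0,2],[0,0,0,0,0,0,2]]]'; python3 r2.py
python3 - <<'E'
from h import *
kp=campose("wrist"); im=bot.camera("wrist"); cv2.imwrite("pics/end.png",im[:,:,::-1])
print("tab",[ray("wrist",d["uv"],.08,kp)[0] for d in bot.mark_of("wrist","tab")[:1]])
bot.camera("top")
for t,z in (("block_center",.055),("cell_center",.05075),("block_in_center",.055),("old_block",0),("meter",0),("dish",0),("reel",0),("solvent",0)): print(t,[(ray("top",d["uv"],z)[0],round(d["confidence"],2)) for d in bot.mark_of("top",t)[:1]])
print(bot.get_obs()["time"])
E
```

```text
time: 31.32
ee_pos: [0.5917, -0.2155, 0.0452]
tcp_rot: [-179.1, 0.1, 95.5]
wrist_force: [-6.7, -0.6, 3.2]
opening: 0.008
x',y' mm 46.275542675167664 -214.29203050600552 z 0.0451777131004937 [-179.1409    0.1401   95.4967] [-6.7461 -0.6191  3.2252] t 31.3167
time: 31.73
ee_pos: [0.5883, -0.2158, 0.0452]
tcp_rot: [-178.7, 0.1, 95.5]
wrist_force: [-6.8, 0.3, 2.7]
opening: 0.0079
x',y' mm 42.889049982158774 -214.2655011001656 z 0.045151122143524944 [-178.7105    0.1232   95.4581] [-6.8383  0.2975  2.6704] t 31.7333
tab [array([ 0.591 , -0.2153,  0.08  ])]
block_center [(array([0.5217, 0.0069, 0.055 ]), 0.49)]
cell_center [(array([ 0.5222, -0.0453,  0.0508]), 0.45)]
block_in_center [(array([0.5204, 0.0265, 0.055 ]), 0.62)]
old_block [(array([0.4381, 0.2209, 0.    ]), 0.8)]
meter [(array([ 0.2736, -0.2445,  0.    ]), 0.71)]
dish [(array([0.3473, 0.1226, 0.    ]), 0.87)]
reel [(array([0.31  , 0.3014, 0.    ]), 0.66)]
solvent [(array([0.6137, 0.4557, 0.    ]), 0.73)]
32.2833
```

```bash

python3 -m pendant '[[[0,0.4,0,-0.006,0,0,2],[0,0.4,0,-0.006,0,0,2],[0,0.2,0,-0.006,0,0,2],[0,0.1,0,-0.003,0,0,2],[0,0.1,0,-0.003,0,0,2]]]'; python3 r2.py
```

```text
time: 32.7
ee_pos: [0.5962, -0.2151, 0.0452]
tcp_rot: [-179.6, 0.1, 95.4]
wrist_force: [-8.5, -0.7, 4.0]
opening: 0.0077
x',y' mm 50.84109697980199 -214.2920403268335 z 0.04515079776527639 [-179.5864    0.1118   95.4049] [-8.4974 -0.7164  4.0485] t 32.7
```

```bash

python3 -m pendant '[[[0,0,0,-0.001,0,0,2]]]' >/dev/null; python3 r2.py
python3 - <<'E'
from h import *
y=np.radians(5.8)
for i in range(16):
    bot.camera("wrist"); o=bot.get_obs()
    if i%3==0: d=o["ee_pos"][:2]-np.array([.524,-.007]); print(o["time"],1000*(d@[np.cos(y),np.sin(y)]),o["wrist_force"],o["opening"])
kp=campose("wrist"); print("tab",[(ray("wrist",d["uv"],.08,kp)[0],d["confidence"]) for d in bot.mark_of("wrist","tab")[:1]])
E
```

```text
x',y' mm 50.0523139693295 -214.2655613892088 z 0.045156253391746906 [-179.5474    0.1104   95.4027] [-7.1715 -0.8819  2.8824] t 32.7833
32.8333 49.862256690118784 [-6.8235 -0.1764  4.1618] 0.007897852949681811
32.9833 49.8648652479513 [-7.3289 -1.0996  3.4901] 0.007938843835235052
33.1333 49.89573733938385 [-8.0925 -0.3673  4.1052] 0.007871910084068392
33.2833 49.88115139467623 [-8.3649 -0.6733  3.8377] 0.007713822052909726
33.4333 49.87515428086123 [-9.175  -1.1667  3.9928] 0.007555438869415573
33.5833 49.90939180252174 [-8.2423 -0.997   4.1987] 0.00761129791986755
tab [(array([ 0.5966, -0.2147,  0.08  ]), 0.79)]
```

```bash
python3 -c "
from h import *
print(bot.job_done()); print(bot.get_obs()['time'])"
```

```text
the job is handed in; nothing more can be done
None
the job is handed in; nothing more can be done
```

I handed the job in at about 33.6 s of the 59 s allowed. Both loose units are in the bay, and the gripper is still holding the shutter tab at about half travel.

- **Bay:** The last wrist picture showed both blue blocks and the cell standing upright in one row along the bay. I lowered each one until the wrist force showed it touching the floor, then let go.
- **Shutter:** By arm position it was at about 25.5 mm, and by the tab's position in the camera at about 24.5 to 25 mm. The push-back force of about 8 N fits that. It held still for the last 0.75 s I watched, and by arm position it never went past about 26.5 mm.

**What went wrong on the way:**
- **Missed grasps:** The first grasp of each unit closed over its top, because the real fingertips sat about 15 to 25 mm behind the reported tool point. Each unit was upright and within about 2 mm of its place afterwards, and lower second grasps worked.
- **Tight gap:** I placed the block with only about 2 mm to spare for the cell. I pushed it about 5 mm towards its neighbour with the held cell before lowering the cell in.
- **Shutter creep:** Moves with no shift let the shutter slide back to about 18.5 mm, so I pushed it back up and held it without further moves.

**Less certain:** The last overhead check put the bystanders within about 15 mm of where they started, the largest shift being the yellow block's. That view is only good to about a centimetre, and I never touched them as far as I could tell. The screwdriver was not rechecked. In that same view the network's marks for the two blocks came out only about 20 mm apart, with low confidence. I relied on the closer wrist picture instead.

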